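# Put the dried freshness cassette back in the rice bin and set the shutter to airing

## Robot

A 6-joint arm with a two-finger parallel gripper is mounted at the origin on the work surface. World frame = base frame: x ahead of the robot, y to its left, z up, the work surface at z = 0. Lengths are in m, angles in rad, forces in N, time in s.
With the tool pointing down it reaches from about 0.35 to 0.775 m from the base axis. Payload 7.3 kg.
Tool frame: the origin (TCP) lies at the very end of the fingers, on their centre line; the grasp point (between the pads) lies 19 mm behind it (robot.tcp_to_grasp is the z of the grasp point in the tool frame, in m); z points along the fingers, y is the line along which they close (so a half turn about z gives the same grasp; the last joint's range is limited). The gripper opens to 92 mm and grips with 3 to 60 N. Pads are 19 mm wide; open, the fingers measure 130 mm over their backs; the gripper's body (75 mm by 190 mm) begins 47 mm behind the grasp point.
Start: joints at [1.037, 0.342, 1.524, -0, 1.275, -0.146], TCP at [0.199, 0.486, 0.227] pointing down, gripper open.
Joint ranges: [-2.53, 2.53], [-0.77, 2.02], [0.04, 2.7], [-1, 4.14], [0.28, 2.66], [-3.11, 3.11]. Speed limits (rad/s): [2.57, 2.57, 3.14, 3.14, 3.14, 3.14].

## Interface

Orientations are given as [roll, pitch, yaw] about the fixed x, y, z axes, in that order (R = Rz(yaw) Ry(pitch) Rx(roll)).
In Python, from cell import monitor, read_camera, get_calibration, job, robot gives the robot as it stands. The module is installed in compiled form; this text tells all that it offers.
- The arm moves only by the tool send_rows, never from a script. Its argument "targets" is a list of rows, each an object with "translation": the shift along the tool's x, y, z in cm, a list of three; "spin": the turn about the tool's z in degrees; "jaw": the opening, from 0 (shut) to 1 (fully open). A call has exactly 5 rows; each row is the pose to reach, as a shift and turn from the pose commanded when the call began, along the tool's axes at that moment; what a row does not reach only later rows make up. A row lasts 1/10 s, in which the tool goes at most 50 mm and 8.59 degrees, less where a joint would pass 70% of its speed; a pose out of reach is approached as far as the arm can. A call with a gripper value outside its range is refused whole. The fingers move at their own pace and stop on an object; "force" is the grip in N (left out, the last holds). Time passes only in rows, so rows that repeat a pose let the fingers close, or fill a call up. It gives the time, the measured TCP pose, the force, the opening and the grip force at its end, in the units of the state.
- monitor.observe(): the state, without advancing time (a new reading comes with each control period).
- read_camera(name): name is "scene" or "top"; returns (picture, depth): 400x640x3 uint8, red, green, blue; 400x640 float32, m along the optical axis (not along the pixel's ray), 0 where there is no reading.
- get_calibration(name): a dict with "intrinsics" (3x3 intrinsics, pixels), "origin" and "orientation" of the camera in the world. Camera axes: x right, y up, looking along -z (the intrinsics and any distortion apply to the point x, -y, -z); pixel columns grow to the right and rows downward; lengths in m; the calibration is good to about 2 mm. A picture is of the moment at which its call begins. get_calibration takes no time and is no camera call.
- job.hand_in(): hands the job in; it is judged then, once.
The state is a dict: "time": time; "qpos": joint angles; "qvel": joint speeds; "joint_efforts": joint torques, N m; "tool_pos": TCP position; "tool_rot": TCP orientation; "contact_force": force on the tool from outside, world axes, zero at the start; "torque": the same for the moment, N m; "opening": finger opening in m; "grip_force": force on a finger pad.
Only numpy, scipy, OpenCV 4.12 (cv2) and the standard library are available. Lean on these libraries where they do the work, as an engineer would, in place of code of your own. Each camera call takes 0.05 s, during which the arm holds its last target. There are 200 camera calls.

## Task

Put the freshness cassette back in the rice bin: click the bin's shutter one stop on so that the port is fully open, hang the bamboo trivet that is in front of the cassette on the empty hook, and then, with the port still fully open, put the cassette through it to lie wholly inside the bin. Then slide the shutter back by just one click, so that it rests in its middle, half-open airing stop, without ever running it on towards shut. Leave everything else on the counter where it is.

Things in the scene. Friction and masses are not known exactly. Their poses are not given: they have to be found in the camera images.
- shutter (a joint): Shutter slide along the bin's +y, m: -0.05 shut, 0 half-open airing stop (the start), +0.05 fully open (end of travel). Detents: leaving a stop takes about 6 N; let go within 15 mm of a stop, it snaps to within 2 mm of it; about halfway between stops it tips over to the next.
- shutter_grip (a point): Centre of the shutter's grey upright grip fin: 12 mm thick along y, 36 mm long along x, 28 mm tall, standing on the shutter's top face (z 0.1405 in the bin). At slide value q the fin is at x 0.042, y = q in the bin. Axes as the bin's. The carrying handle is above it: pinch across y with the tool leaning back to the bin's -x (fingers down and to +x) by 35 to 45 degrees.
- bin: White rice bin, fixed: 190 (x) by 270 (y) by 135 mm tall, walls and floor 5 mm, top 6 mm; origin under its centre, its -x side faces the robot. In its top is a port. The aluminium shutter (148 by 96 by 5 mm) slides on top along y between rails 8 mm high; a grey click mechanism (42 by 100 by 50 mm) is on its back. At the open stop the shutter leaves the whole port clear, at the middle stop half.
- port (a point): Centre of the rice bin's port, in the plane of the bin's top: at x -0.035, y -0.05, z 0.135 in the bin. The port is 84 mm along x and 90 mm along y; axes as the bin's.
- bin_handle (a point): Middle of the bin's fixed carrying handle, a round steel bar 14 mm thick along the bin's y above the shutter: at x 0.062, z 0.238 in the bin, with uprights down to the top at y +-0.126.
- hook_full: Steel hook stand, fixed, holding the trivet (in front) and the cassette (behind it) at the start; origin under its centre, same shape as hook_spare. The two stands may stand either way round.
- hook_spare: The empty steel hook stand, fixed; origin under its centre. Base 130 by 100 by 8 mm, upright at x 0.056, level flat arm 14 mm wide (y), 8 mm thick, top face 200 mm above the counter, from x 0.05 to -0.075, pointing to its own -x, towards the robot. The arm's end (x -0.067 to -0.075) turns up 10 mm above its top. Nothing stands above it.
- trivet: Slatted bamboo trivet, 104 mm wide (y), 148 mm tall, 10 mm thick (x), about 120 g, hung upright at x about -0.042 in hook_full. Origin mid lower edge, z up when hung. Slab to z 0.090, an eye 34 wide by 34 mm high (z 0.090 to 0.124), above it a grip tab 58 wide (y), 24 tall (z 0.124 to 0.148), 10 mm thick, to be pinched from above across x.
- trivet_eye (a point): Upper edge of the trivet's eye, centre (z 0.124 in the trivet); it rests on the hook's arm. To come off, it is lifted 11 to 24 mm and drawn forward past the arm's upturned end.
- cassette: Grey louvred freshness cassette, 64 mm wide (y), 26 mm thick (x), 118 mm tall, about 150 g, hanging upright at x about 0.005 in hook_full. Origin under its centre, z up when hung. Box up to z 0.060, eye 34 by 34 mm (z 0.060 to 0.094), grip tab 58 mm wide, 10 mm thick, 24 mm tall (z 0.094 to 0.118).
- cassette_eye (a point): Upper edge of the cassette's eye, centre (z 0.094 in the cassette).
- cassette_mid (a point): Point in the cassette 50 mm above its origin, about its middle.
- bowl: White ceramic bowl, 116 mm across, 55 mm tall; origin under its centre. Bystander.
- lunch_box: Stainless lunch box with snap latches, 114 by 180 by 62 mm tall; origin under its centre. Bystander.
- paddle: Wooden rice paddle, 200 mm long, lying on the counter; origin under its middle. Bystander.
- pitcher: Glass pitcher, 96 mm across, 190 mm tall; origin under its centre. Bystander.
- cup: Steel cup, 72 mm across, 75 mm tall; origin under its centre. Bystander.
- jar: Amber glass jar, 72 mm across, 100 mm tall; origin under its centre. Bystander.
Things that resemble listed ones, but are neither listed nor needed, are in the scene too. What is shaped like the hook_spare but yellow is not meant.

How it is judged:
On the way, in this order (a step that is already met when the one before it is completed fails the run):
1. the shutter stands in its fully open stop and the trivet hangs, let go, on the spare hook (in either order) (value of joint shutter above 0.042 m and x of trivet_eye in the frame of hook_spare between -0.068 and 0.05 m and y of trivet_eye in the frame of hook_spare between -0.013 and 0.013 m and z of trivet_eye in the frame of hook_spare between 0.193 and 0.207 m and angle between trivet's own z axis and vertical below 0.25 rad and contact force between the fingers and trivet below 0.1 N and linear speed of trivet below 0.05 m/s), for 0.2 s.
2. the cassette is inside the bin, let go, with the shutter still fully open (value of joint shutter above 0.042 m and x of cassette_mid in the frame of bin between -0.095 and 0.095 m and y of cassette_mid in the frame of bin between -0.135 and 0.135 m and z of cassette_mid in the frame of bin below 0.085 m and z of cassette_eye in the frame of bin below 0.12 m and contact force between the fingers and cassette below 0.1 N and linear speed of cassette below 0.05 m/s), for 0.2 s.
At the end, for the whole second after the job is handed in: The shutter rests in its middle stop (within 6 mm); the cassette lies or stands wholly inside the bin, below its top; the trivet hangs upright by its eye on the spare hook's arm; all are released and at rest (value of joint shutter between -0.006 and 0.006 m and velocity of joint shutter between -0.01 and 0.01 m/s and x of cassette_mid in the frame of bin between -0.095 and 0.095 m and y of cassette_mid in the frame of bin between -0.135 and 0.135 m and z of cassette_mid in the frame of bin below 0.085 m and z of cassette_eye in the frame of bin below 0.12 m and contact force between the fingers and cassette below 0.1 N and linear speed of each of cassette, trivet below 0.05 m/s and x of trivet_eye in the frame of hook_spare between -0.068 and 0.05 m and y of trivet_eye in the frame of hook_spare between -0.013 and 0.013 m and z of trivet_eye in the frame of hook_spare between 0.193 and 0.207 m and angle between trivet's own z axis and vertical below 0.25 rad and contact force between the fingers and trivet below 0.1 N); the robot touches nothing.
It fails at once if the shutter is run on past the airing stop towards shut (below -0.028 m) (value of joint shutter below -0.028 m).
It fails at once if a bystander (bowl, lunch box, paddle, pitcher, cup or jar) is moved by more than 30 mm or tipped (distance of any of bowl, lunch_box, paddle, pitcher, cup, jar from where it was at the start of the episode above 0.03 m or angle between any of bowl, lunch_box, paddle, pitcher, cup, jar's own z axis and vertical above 0.35 rad).
It also fails if it takes over 72 s, if anything falls off the work surface, if the arm or the gripper's body presses on something with over 40 N, if the wrist force passes 120 N, or if a joint passes its speed limit or range.

## Working session

There is one attempt and no reset: what is moved stays moved. The work goes in short steps, Python scripts to look and compute and a tool call to move; the robot and the scene stay as the last step left them, time stands still between calls to the robot, and variables do not carry over. Pictures are saved under pics/ and viewed, at most 12 in all, crops included, and the job is handed in when it is done.

Besides the shell and the picture viewer there is one more tool, called after "Emit:" by a JSON object that holds its "name" and its "arguments". send_rows: Moves the arm, as the interface text tells. Its arguments: {"type":"object","properties":{"targets":{"type":"array"},"force":{"type":"number"}},"required":["targets"]}

```bash
mkdir -p pics; ls; python3 - <<'E'
from cell import monitor, read_camera, get_calibration, job, robot
import cv2,numpy as np
print({k:np.round(v,3) for k,v in monitor.observe().items()})
print(robot.tcp_to_grasp)
for n in("scene","top"):
    p,d=read_camera(n); c=get_calibration(n); print(n,c)
    np.savez(f"{n}0.npz",p=p,d=d); cv2.imwrite(f"pics/{n}0.png",p[:,:,::-1])
E
```

```text
pics
{'time': np.float64(0.0), 'qpos': array([ 1.037,  0.343,  1.525,  0.   ,  1.275, -0.146]), 'qvel': array([ 0.   , -0.   , -0.001, -0.   , -0.001, -0.   ]), 'joint_efforts': array([ -0.   , -43.124, -24.422,   0.072,   0.056,  -0.   ]), 'tool_pos': array([0.198, 0.486, 0.226]), 'tool_rot': array([-3.14 , -0.   ,  2.754]), 'contact_force': array([-0.103, -0.7  ,  0.661]), 'torque': array([-0.012, -0.012,  0.031]), 'grip_force': np.float64(0.0), 'opening': np.float64(0.092)}
-0.0188
scene {'intrinsics': array([[405.13099185,   0.        , 318.60526747],
       [  0.        , 405.13099185, 200.83690849],
       [  0.        ,   0.        ,   1.        ]]), 'origin': array([ 1.09068648, -0.52181494,  1.10140306]), 'orientation': array([ 0.69084494, -0.00970269,  0.87131168])}
top {'intrinsics': array([[430.72745867,   0.        , 321.27375889],
       [  0.        , 430.72745867, 199.64746463],
       [  0.        ,   0.        ,   1.        ]]), 'origin': array([ 0.29754705, -0.00676718,  1.4943861 ]), 'orientation': array([ 1.33187336e-01,  1.23540283e-03, -1.56108337e+00])}
```

View pics/scene0.png

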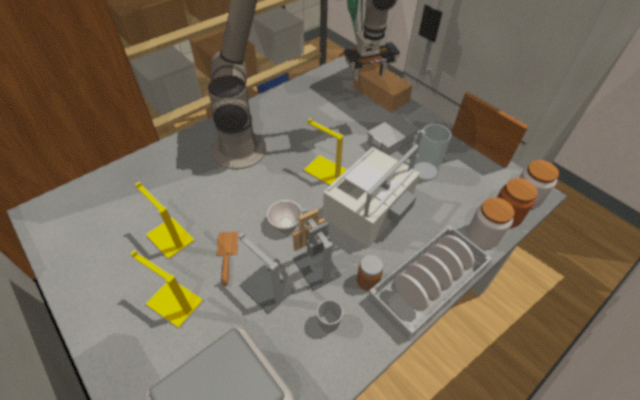

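View pics/top0.png

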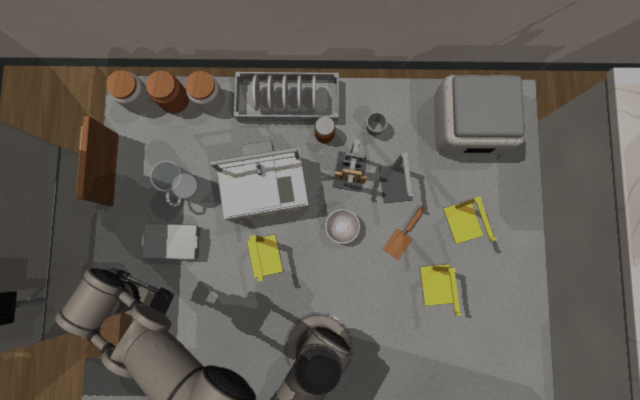

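The scene view shows the bin at (370,190). The grey full stand is at (315,240) with the tan trivet at (305,228), the empty grey stand is at (265,275), and there are three yellow decoys at (325,165), (165,235) and (170,300). In the top view the bin is at (262,185), the full stand at (350,170) and the empty grey stand at (397,180). The grey empty stand fits hook_spare because yellow is excluded. I'll confirm it in an enlarged crop.

```bash
cat > h.py <<'E'
import numpy as np,cv2
from cell import get_calibration
from scipy.spatial.transform import Rotation as R
def cloud(n,d):
    c=get_calibration(n);K=c['intrinsics'];v,u=np.mgrid[:400,:640]
    P=np.stack([(u-K[0,2])/K[0,0]*d,-(v-K[1,2])/K[1,1]*d,-d],-1)
    W=P@R.from_euler('xyz',c['orientation']).as_matrix().T+c['origin']
    W[d==0]=np.nan; return W
def proj(n,X):
    c=get_calibration(n);K=c['intrinsics'];p=(np.asarray(X)-c['origin'])@R.from_euler('xyz',c['orientation']).as_matrix()
    return np.stack([K[0,2]-K[0,0]*p[...,0]/p[...,2],K[1,2]+K[1,1]*p[...,1]/p[...,2]],-1)
def load(n,i=0):
    z=np.load(f"{n}{i}.npz");return z['p'],z['d'],cloud(n,z['d'])
E
python3 - <<'E'
from h import *
p,d,W=load('top'); q,e,V=load('scene')
a=cv2.resize(p[120:250,200:440],None,fx=3.3,fy=3.3,interpolation=cv2.INTER_CUBIC)
b=cv2.resize(q[140:320,220:440],(720,590),interpolation=cv2.INTER_CUBIC)
cv2.imwrite('pics/ct.png',a[:,:,::-1]);cv2.imwrite('pics/cs.png',b[:,:,::-1])
# sample clouds
def reg(n,W,x0,x1,y0,y1,z0,z1):
    A=W.reshape(-1,3);m=(A>[x0,y0,z0]).all(1)&(A<[x1,y1,z1]).all(1);A=A[m]
    if len(A)>5:
        r=cv2.minAreaRect(A[:,:2].astype(np.float32)*1000);print(n,len(A),A.mean(0).round(4),np.round(r[0],1),np.round(r[1],1),round(r[2],1),'z',np.round(np.percentile(A[:,2],[2,50,98]),4))
for n,w in(('top',W),('sc',V)):
    for pix in ([(262,185),(350,170),(397,180)] if n=='top' else [(370,190),(320,240),(265,275)]): print(n,pix,w[pix[1],pix[0]].round(3))
    print('bintop');reg(n,w,.3,.75,.03,.35,.125,.15)
    reg(n,w,.3,.75,.03,.35,.225,.25)
    for yr in((-.16,-.02),(-.34,-.17)):
        print(yr)
        for z in((.004,.012),(.19,.204),(.204,.215),(.215,.24)): reg(n,w,.3,.75,*yr,*z)
E
```

```text
top (262, 185) [0.524 0.186 0.144]
top (350, 170) [ 0.559 -0.089  0.221]
top (397, 180) [ 0.568 -0.267  0.009]
bintop
top 4326 [0.5306 0.194  0.1376] [513.  184.6] [313.5 270.2] 10.1 z [0.1266 0.1376 0.1463]
top 414 [0.5939 0.1984 0.2434] [594.8 199. ] [ 15.3 262.2] 9.8 z [0.235  0.2437 0.2492]
(-0.16, -0.02)
top 899 [ 0.5224 -0.0871  0.007 ] [524.6 -90.1] [138.5 448.5] 89.9 z [0.0041 0.0067 0.0116]
top 165 [ 0.6015 -0.1015  0.1997] [ 593.1 -100.7] [ 57.4 137. ] 81.9 z [0.1918 0.1999 0.2036]
top 55 [ 0.568  -0.0951  0.209 ] [582.8 -98.1] [ 52.3 117.5] 83.7 z [0.2041 0.2082 0.2149]
top 141 [ 0.5799 -0.099   0.2233] [570.1 -96.9] [57.5 83.7] 80.7 z [0.2163 0.2234 0.2294]
(-0.34, -0.17)
top 1348 [ 0.5124 -0.255   0.0068] [ 525.5 -255.4] [449.2 169.2] 0.4 z [0.0041 0.0063 0.0115]
top 208 [ 0.558  -0.2636  0.1993] [ 552.7 -263.2] [138.5  19. ] 5.7 z [0.1929 0.1994 0.2039]
top 27 [ 0.5238 -0.267   0.2065] [ 545.7 -262.8] [124.5  13. ] 8.2 z [0.2042 0.2057 0.213 ]
sc (370, 190) [0.617 0.076 0.246]
sc (320, 240) [ 0.614 -0.104  0.164]
sc (265, 275) [ 0.523 -0.244  0.003]
bintop
sc 3349 [0.5445 0.1803 0.1367] [514.6 181.9] [313.6 276.4] 10.8 z [0.1259 0.1364 0.1449]
sc 336 [0.5998 0.18   0.2425] [595.7 193.6] [ 14.7 264.3] 10.2 z [0.2277 0.2435 0.2474]
(-0.16, -0.02)
sc 1069 [ 0.57   -0.1077  0.0076] [524.9 -89. ] [138.6 447.8] 89.1 z [0.0041 0.0076 0.0115]
sc 247 [ 0.6074 -0.1074  0.1985] [ 595.  -104.6] [ 57.3 134.6] 83.6 z [0.1905 0.1991 0.2032]
sc 108 [ 0.5756 -0.1028  0.2097] [ 578.3 -102.9] [ 55.6 105.9] 82.8 z [0.2043 0.2094 0.2146]
sc 187 [ 0.583  -0.1035  0.222 ] [ 582.1 -103. ] [57.8 65. ] 82.1 z [0.2154 0.2225 0.2264]
(-0.34, -0.17)
sc 1469 [ 0.5357 -0.2683  0.0072] [ 525.3 -255.3] [168.8 448.9] 90.0 z [0.0041 0.0071 0.0114]
sc 296 [ 0.5599 -0.2676  0.199 ] [ 553.4 -266.4] [137.2  19. ] 4.7 z [0.1918 0.1995 0.203 ]
sc 21 [ 0.4949 -0.2742  0.209 ] [ 543.5 -271.8] [118.   14.3] 2.8 z [0.2042 0.2091 0.2136]
```

View pics/ct.png

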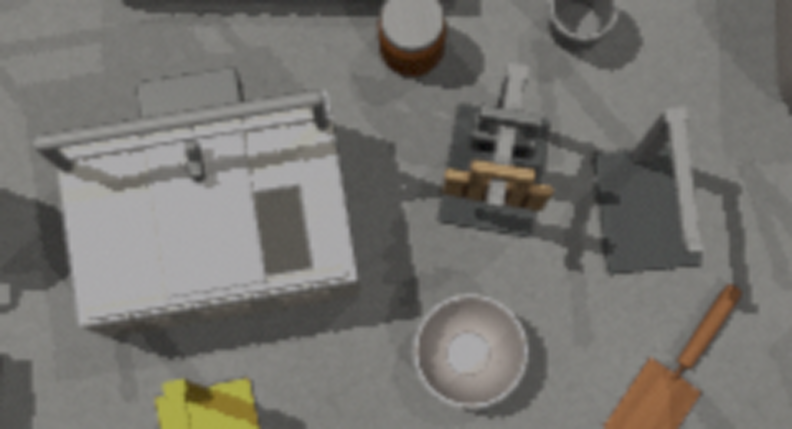

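View pics/cs.png

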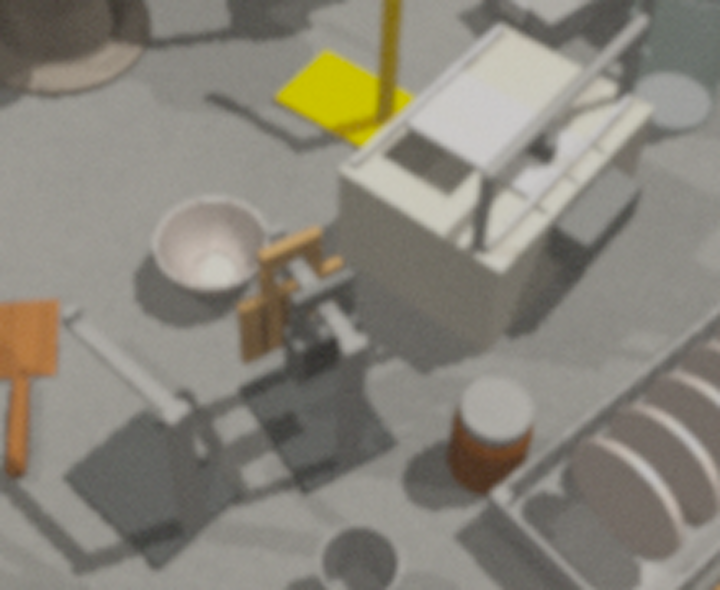

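The crops confirm it: the grey empty stand has its arm from about (675,115) to (693,255) in the top crop, upright at the far end and tip towards the robot. The full stand carries the bamboo tab at (500,172) with the grey cassette behind it at (505,140). The shutter is half open, with the dark half-port at (285,230). Next I fit models to both clouds.

```bash
cat > fit.py <<'E'
from h import *
from scipy.optimize import least_squares
B=lambda x0,x1,y0,y1,z0,z1:((x0,y0,z0),(x1,y1,z1))
BIN=[B(-.095,.095,-.135,.135,0,.135),B(.055,.069,-.126,.126,.231,.245)]
HK=[B(-.065,.065,-.05,.05,0,.008),B(-.075,.05,-.007,.007,.192,.2)]
TRI=[B(-.005,.005,-.029,.029,.124,.148)]; CAS=[B(-.005,.005,-.029,.029,.094,.118)]
def sdf(p,bs):
    r=[]
    for a,b in bs:
        a,b=np.array(a),np.array(b);q=abs(p-(a+b)/2)-(b-a)/2
        r.append(np.linalg.norm(np.maximum(q,0),axis=1)+np.minimum(q.max(1),0))
    return np.min(np.abs(r),axis=0)
def fit(A,bs,g,gate=.015,zfree=False):
    g=np.array(g,float)
    def loc(s,A):
        c,n=np.cos(s[2]),np.sin(s[2]);d=A-[s[0],s[1],s[3] if len(s)>3 else 0]
        return np.c_[d[:,0]*c+d[:,1]*n,-d[:,0]*n+d[:,1]*c,d[:,2]]
    for k in range(4):
        S=A[sdf(loc(g,A),bs)<gate*(2 if k==0 else 1)]
        g=least_squares(lambda s:sdf(loc(s,S),bs),g,loss='soft_l1',f_scale=.002).x
    return g.round(4),len(S)
E
python3 - <<'E'
from fit import *
p,d,W=load('top'); q,e,V=load('scene')
C={'top':W.reshape(-1,3),'sc':V.reshape(-1,3)}
C={k:A[np.isfinite(A).all(1)&(A[:,2]>.004)] for k,A in C.items()};C['both']=np.r_[C['top'],C['sc']]
for k,A in C.items():
    print(k,'bin',*fit(A[A[:,2]>.03],BIN,[.533,.187,.175,0]))
    print(k,'spare',*fit(A,HK,[.56,-.263,.09]))
    print(k,'full',*fit(A,HK,[.60,-.1,-.14]))
    H=A[A[:,2]>.203]
    print(k,'tri',*fit(H,TRI,[.559,-.095,-.14,.076],.01));print(k,'cas',*fit(H,CAS,[.605,-.102,-.14,.106],.01))
def at(n,u,v):
    w=(W if n=='top' else V)[v-1:v+2,u-1:u+2].reshape(-1,3);return np.nanmedian(w,0).round(3)
for nm,u,v in(('pitcher',165,175),('disc',184,186),('box',180,242),('bowl rim',342,212),('jar',325,123),('cup',376,118)):print(nm,at('top',u,v))
E
```

```text
top bin [0.5347 0.1887 0.1761 0.003 ] 4989
top spare [ 0.5622 -0.264   0.1075] 1036
top full [ 0.6032 -0.0995 -0.1865] 649
top tri [ 0.5555 -0.0966 -0.1578  0.0774] 89
top cas [ 0.6068 -0.1021 -0.1702  0.107 ] 93
sc bin [0.5344 0.1861 0.1749 0.002 ] 5069
sc spare [ 0.5646 -0.2661  0.0986] 1461
sc full [ 0.6084 -0.1048 -0.2072] 1197
sc tri [ 0.5551 -0.0988 -0.1614  0.076 ] 142
sc cas [ 0.6067 -0.1042 -0.1617  0.106 ] 139
both bin [0.5347 0.1863 0.1747 0.0026] 10054
both spare [ 0.5636 -0.2654  0.1054] 2497
both full [ 0.6053 -0.1035 -0.1787] 1837
both tri [ 0.5553 -0.0975 -0.1565  0.0765] 231
both cas [ 0.6066 -0.1039 -0.1612  0.1063] 232
pitcher [0.564 0.516 0.085]
disc [0.52  0.436 0.131]
box [0.343 0.463 0.065]
bowl rim [ 0.451 -0.074  0.037]
jar [ 0.744 -0.013  0.099]
cup [ 0.787 -0.193  0.029]
```

```bash
cat > g.py <<'E'
# plan a shift: python3 g.py frame x y z [psi_deg_rel_frame]  (x,y in frame, z world TCP; psi = tool-x heading in the frame)
import sys,numpy as np
from cell import monitor
F={'bin':(.5347,.187,.175),'spare':(.563,-.265,.105),'full':(.604,-.102,-.160),'world':(0,0,0)}
s=monitor.observe();P=np.array(s['tool_pos']);r=s['tool_rot'];psi=r[2]
Rt=np.array([[np.cos(psi),np.sin(psi),0],[np.sin(psi),-np.cos(psi),0],[0,0,-1]])
def show():
    print('t',round(float(s['time']),2),'tcp',P.round(4),'rpy',np.round(r,3),'F',np.round(s['contact_force'],1),'open',round(float(s['opening'])*1000,1),'grip',round(float(s['grip_force']),1))
    for k,(x,y,a) in F.items():
        if k!='world':
            c,n=np.cos(a),np.sin(a);d=P[:2]-[x,y];print('  in',k,np.round([d[0]*c+d[1]*n,-d[0]*n+d[1]*c],4))
def to(f,x,y,z,h=None):
    fx,fy,a=F[f];T=np.array([fx+x*np.cos(a)-y*np.sin(a),fy+x*np.sin(a)+y*np.cos(a),z])
    m=f'{f} ({x},{y},{z}): cm {np.round(Rt.T@(T-P)*100,2)}'
    if h is not None: m+=f' spin {np.degrees((psi-a-np.radians(h)+np.pi)%(2*np.pi)-np.pi):.1f}'
    print(m)
show();a=sys.argv[1:]
for i in range(0,len(a),5): to(a[i],*map(float,a[i+1:i+5]))
E
python3 g.py bin -.053 -.072 .30 90
```

```text
t 0.1 tcp [0.1983 0.4857 0.2261] rpy [-3.14  -0.     2.754] F [ 1.  -0.2 -0.8] open 91.4 grip 0.0
  in bin [-0.2792  0.3527]
  in spare [-0.284   0.7848]
  in full [-0.4941  0.5156]
bin (-0.053,-0.072,0.3): cm [-41.79 -23.85  -7.39] spin 57.8
```

Emit:
{"name": "send_rows", "arguments": {"targets": [{"translation": [-2, -1.1, -2], "spin": 5, "jaw": 0}, {"translation": [-6, -3.4, -5], "spin": 13, "jaw": 0}, {"translation": [-10, -5.7, -7.4], "spin": 21, "jaw": 0}, {"translation": [-14, -8, -7.4], "spin": 29, "jaw": 0}, {"translation": [-18, -10.3, -7.4], "spin": 37, "jaw": 0}], "force": 20}}

```text
time: 0.6
tool_pos: [0.3271, 0.3213, 0.3016]
tool_rot: [3.14, -0.0, 2.103]
contact_force: [0.5, 0.7, 0.1]
opening: 0.0563
grip_force: 0.0
```

```bash
python3 g.py bin -.053 -.072 .30 90
```

```text
t 0.6 tcp [0.3271 0.3213 0.3016] rpy [ 3.14  -0.     2.103] F [0.5 0.7 0.1] open 56.3 grip 0.0
  in bin [-0.181   0.1684]
  in spare [-0.1731  0.6078]
  in full [-0.3408  0.3738]
bin (-0.053,-0.072,0.3): cm [-27.     3.59   0.16] spin 20.5
```

Emit:
{"name": "send_rows", "arguments": {"targets": [{"translation": [-5, 0.7, 0], "spin": 5, "jaw": 0}, {"translation": [-10, 1.4, 0], "spin": 10, "jaw": 0}, {"translation": [-15, 2.1, 0], "spin": 15, "jaw": 0}, {"translation": [-19, 2.7, 0], "spin": 20.5, "jaw": 0}, {"translation": [-23, 3.2, 0], "spin": 20.5, "jaw": 0}]}}

```text
time: 1.1
tool_pos: [0.4723, 0.1395, 0.3004]
tool_rot: [-3.141, -0.0, 1.747]
contact_force: [0.8, -0.1, 1.0]
opening: 0.0167
grip_force: 0.0
```

Emit:
{"name": "send_rows", "arguments": {"targets": [{"translation": [0, 0, 0], "spin": 0, "jaw": 0}, {"translation": [0, 0, 0], "spin": 0, "jaw": 0}, {"translation": [0, 0, 0], "spin": 0, "jaw": 0}, {"translation": [0, 0, 0], "spin": 0, "jaw": 0}, {"translation": [0, 0, 0], "spin": 0, "jaw": 0}]}}

```text
time: 1.6
tool_pos: [0.4708, 0.1424, 0.3009]
tool_rot: [3.141, -0.0, 1.752]
contact_force: [0.6, 0.7, -0.0]
opening: 0.0006
grip_force: 0.0
```

```bash
python3 g.py bin -.053 -.072 .20 90 bin -.053 -.072 .125 90;python3 - <<'E'
from h import *
from cell import read_camera
p,d=read_camera('top');np.savez('top1.npz',p=p,d=d)
q,e=read_camera('scene');np.savez('scene1.npz',p=q,d=e)
a=cv2.resize(p[130:230,200:320],(480,400),interpolation=cv2.INTER_CUBIC);b=cv2.resize(q[100:260,300:440],(350,400),interpolation=cv2.INTER_CUBIC)
cv2.imwrite('pics/s1.png',np.hstack([a[:,:432],b])[:,:,::-1])
E
```

```text
t 1.6 tcp [0.4708 0.1424 0.3009] rpy [ 3.141 -0.     1.752] F [ 0.6  0.7 -0. ] open 0.6 grip 0.0
  in bin [-0.0707 -0.0328]
  in spare [-0.049   0.4148]
  in full [-0.1704  0.2201]
bin (-0.053,-0.072,0.2): cm [-3.93  1.74 10.09] spin 0.4
bin (-0.053,-0.072,0.125): cm [-3.93  1.74 17.59] spin 0.4
```

View pics/s1.png

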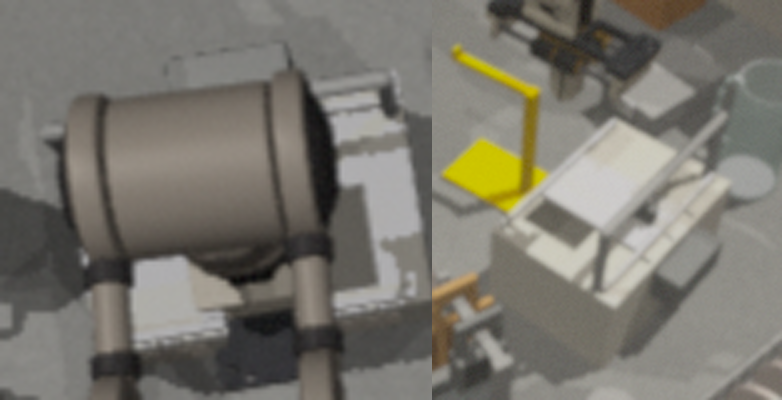

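The crop shows the arm over the bin with the port's dark open half at (360,240) still clear. The scene crop puts the same half-port at (560,220), just in front of the shutter edge. I'll dip into it and push on the plate's edge.

Emit:
{"name": "send_rows", "arguments": {"targets": [{"translation": [-2, 0.9, 3], "spin": 0, "jaw": 0}, {"translation": [-3.9, 1.7, 6], "spin": 0, "jaw": 0}, {"translation": [-3.9, 1.7, 10], "spin": 0, "jaw": 0}, {"translation": [-3.9, 1.7, 13], "spin": 0, "jaw": 0}, {"translation": [-3.9, 1.7, 14], "spin": 0, "jaw": 0}]}}

```text
time: 2.2
tool_pos: [0.4933, 0.1061, 0.1579]
tool_rot: [-3.136, -0.001, 1.75]
contact_force: [-0.4, 0.3, -0.1]
opening: 0.0004
grip_force: 0.0
```

```bash
python3 g.py bin -.053 -.072 .123 90
```

```text
t 2.2 tcp [0.4933 0.1061 0.1579] rpy [-3.136e+00 -1.000e-03  1.750e+00] F [-0.4  0.3 -0.1] open 0.4 grip 0.0
  in bin [-0.0549 -0.0725]
  in spare [-0.0305  0.3763]
  in full [-0.1425  0.1878]
bin (-0.053,-0.072,0.123): cm [0.05 0.19 3.49] spin 0.3
```

Emit:
{"name": "send_rows", "arguments": {"targets": [{"translation": [0, 0.2, 1], "spin": 0, "jaw": 0}, {"translation": [0, 0.2, 2], "spin": 0, "jaw": 0}, {"translation": [0, 0.2, 3], "spin": 0, "jaw": 0}, {"translation": [0, 0.2, 3.5], "spin": 0, "jaw": 0}, {"translation": [0, 0.2, 3.5], "spin": 0, "jaw": 0}]}}

```text
time: 2.7
tool_pos: [0.4968, 0.1065, 0.1254]
tool_rot: [-3.141, -0.0, 1.75]
contact_force: [-0.5, 0.5, 0.2]
opening: 0.0005
grip_force: 0.0
```

Emit:
{"name": "send_rows", "arguments": {"targets": [{"translation": [0.4, 0, 0], "spin": 0, "jaw": 0}, {"translation": [0.8, 0, 0], "spin": 0, "jaw": 0}, {"translation": [1.2, 0, 0], "spin": 0, "jaw": 0}, {"translation": [1.6, 0, 0], "spin": 0, "jaw": 0}, {"translation": [2, 0, 0], "spin": 0, "jaw": 0}]}}

```text
time: 3.2
tool_pos: [0.4937, 0.126, 0.1261]
tool_rot: [3.141, 0.001, 1.751]
contact_force: [0.3, -5.1, 1.3]
opening: 0.0003
grip_force: 2.3
```

Emit:
{"name": "send_rows", "arguments": {"targets": [{"translation": [0.4, 0, 0], "spin": 0, "jaw": 0}, {"translation": [0.8, 0, 0], "spin": 0, "jaw": 0}, {"translation": [1.2, 0, 0], "spin": 0, "jaw": 0}, {"translation": [1.6, 0, 0], "spin": 0, "jaw": 0}, {"translation": [2, 0, 0], "spin": 0, "jaw": 0}]}}

```text
time: 3.7
tool_pos: [0.49, 0.1463, 0.1258]
tool_rot: [3.141, -0.001, 1.75]
contact_force: [0.5, -0.5, 1.4]
opening: 0.0
grip_force: 0.0
```

```bash
python3 g.py bin -.053 -.02 .123 90
```

```text
t 3.7 tcp [0.49   0.1463 0.1258] rpy [ 3.141e+00 -1.000e-03  1.750e+00] F [ 0.5 -0.5  1.4] open 0.0 grip 0.0
  in bin [-0.0511 -0.0323]
  in spare [-0.0295  0.4167]
  in full [-0.1521  0.2269]
bin (-0.053,-0.02,0.123): cm [ 1.23 -0.18  0.28] spin 0.2
```

Emit:
{"name": "send_rows", "arguments": {"targets": [{"translation": [0.4, 0, 0], "spin": 0, "jaw": 0}, {"translation": [0.8, 0, 0], "spin": 0, "jaw": 0}, {"translation": [1.2, 0, 0], "spin": 0, "jaw": 0}, {"translation": [1.2, 0, 0], "spin": 0, "jaw": 0}, {"translation": [1.0, 0, -0.5], "spin": 0, "jaw": 0}]}}

```text
time: 4.2
tool_pos: [0.4876, 0.1558, 0.1303]
tool_rot: [-3.14, -0.0, 1.751]
contact_force: [0.4, -0.6, -0.0]
opening: 0.0004
grip_force: 0.0
```

Emit:
{"name": "send_rows", "arguments": {"targets": [{"translation": [-0.8, 0, 0], "spin": 0, "jaw": 0}, {"translation": [-1.5, 0, -2], "spin": 0, "jaw": 0.3}, {"translation": [-2, 0, -6], "spin": 0, "jaw": 0.3}, {"translation": [-2, 0, -11], "spin": 0, "jaw": 0.3}, {"translation": [-2, 0, -16], "spin": 0, "jaw": 0.3}]}}

```text
time: 4.7
tool_pos: [0.4914, 0.1349, 0.2925]
tool_rot: [-3.141, 0.0, 1.749]
contact_force: [1.3, 0.4, -0.1]
opening: 0.026
grip_force: 0.0
```

```bash
python3 g.py full -.14 0 .29 90 full -.045 0 .25 90
```

```text
t 4.7 tcp [0.4914 0.1349 0.2925] rpy [-3.141  0.     1.749] F [ 1.3  0.4 -0.1] open 26.0 grip 0.0
  in bin [-0.0517 -0.0438]
  in spare [-0.0293  0.4052]
  in full [-0.1489  0.2159]
full (-0.14,0.0,0.29): cm [-20.66  -6.33   0.25] spin 19.4
full (-0.045,0.0,0.25): cm [-23.81   2.63   4.25] spin 19.4
```

Emit:
{"name": "send_rows", "arguments": {"targets": [{"translation": [-4.7, 0.5, 0], "spin": 4, "jaw": 0.32}, {"translation": [-9.4, 1, 0], "spin": 8, "jaw": 0.32}, {"translation": [-14, 1.5, 0.5], "spin": 12, "jaw": 0.32}, {"translation": [-18.6, 2, 1], "spin": 16, "jaw": 0.32}, {"translation": [-22.5, 2.4, 1.5], "spin": 19.4, "jaw": 0.32}]}}

```text
time: 5.2
tool_pos: [0.5556, -0.0844, 0.2757]
tool_rot: [3.141, 0.0, 1.407]
contact_force: [0.1, 0.4, 0.1]
opening: 0.0294
grip_force: 0.0
```

Emit:
{"name": "send_rows", "arguments": {"targets": [{"translation": [0, 0, 0], "spin": 0, "jaw": 0.32}, {"translation": [0, 0, 0], "spin": 0, "jaw": 0.32}, {"translation": [0, 0, 0], "spin": 0, "jaw": 0.32}, {"translation": [0, 0, 0], "spin": 0, "jaw": 0.32}, {"translation": [0, 0, 0], "spin": 0, "jaw": 0.32}]}}

```text
time: 5.7
tool_pos: [0.5554, -0.0802, 0.2762]
tool_rot: [3.141, -0.0, 1.413]
contact_force: [0.9, -0.1, -0.1]
opening: 0.0292
grip_force: 0.0
```

```bash
python3 g.py world .5553 -.0975 .24 81 world .5553 -.0975 .213 81;python3 - <<'E'
from h import *
from fit import fit,TRI,CAS,HK,BIN
from cell import read_camera
q,e=read_camera('scene');np.savez('scene2.npz',p=q,d=e)
p,d=read_camera('top');np.savez('top2.npz',p=p,d=d)
V=cloud('scene',e).reshape(-1,3);V=V[np.isfinite(V).all(1)]
print(fit(V[(V[:,2]>.204)&(V[:,2]<.235)],TRI,[.555,-.0975,-.157,.076],.008))
b=cv2.resize(q[100:300,260:440],(540,600),interpolation=cv2.INTER_CUBIC)
cv2.imwrite('pics/s2.png',b[:,:,::-1])
E
```

```text
t 5.7 tcp [ 0.5554 -0.0802  0.2762] rpy [ 3.141 -0.     1.413] F [ 0.9 -0.1 -0.1] open 29.2 grip 0.0
  in bin [-0.0261 -0.2667]
  in spare [0.0118 0.1846]
  in full [-0.0515  0.0138]
world (0.5553,-0.0975,0.24): cm [-1.71  0.26  3.62] spin -0.0
world (0.5553,-0.0975,0.213): cm [-1.71  0.26  6.32] spin -0.0
(array([ 0.5551, -0.0984, -0.1622,  0.077 ]), 133)
```

View pics/s2.png

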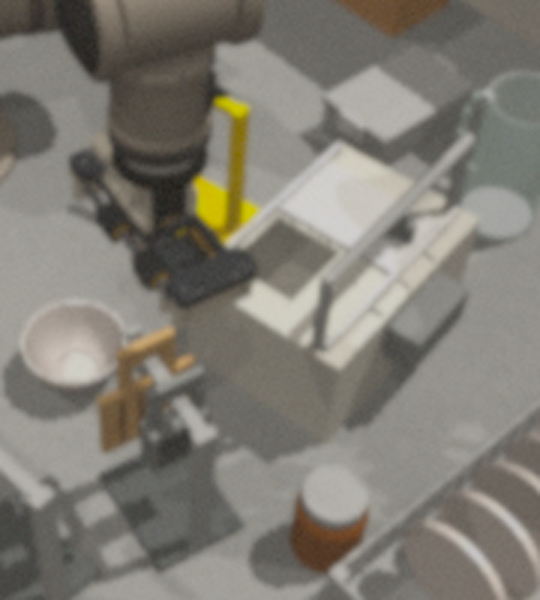

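The port is now fully open: dark opening at (295,255), shutter plate moved to (360,195). The trivet tab at (150,345) is untouched. I'll check the TCP projection before descending.

```bash
python3 - <<'E'
from h import *
q,e,V=load('scene',2)
X=np.array([[.5554,-.0802,.2762],[.5554,-.0802,.342],[.5551,-.098,.224]])
u=proj('scene',X);print(u.round(0),((u-[260,100])*3).round(0))
for x,y in((200,260),(165,275),(230,275),(190,298)):
    print(V[100+y//3,260+x//3].round(3))
H=V.reshape(-1,3);H=H[np.isfinite(H).all(1)&(H[:,2]>.23)&(H[:,2]<.5)&(abs(H[:,1]+.08)<.12)&(abs(H[:,0]-.555)<.12)]
for z in np.arange(.23,.45,.02):
    S=H[(H[:,2]>z)&(H[:,2]<z+.02)]
    if len(S):print(round(z,2),len(S),S.min(0).round(3),S.max(0).round(3))
E
```

```text
[[313. 197.]
 [313. 181.]
 [308. 213.]] [[159. 292.]
 [159. 242.]
 [144. 338.]]
[ 0.601 -0.077  0.359]
[ 0.596 -0.108  0.359]
[ 0.645 -0.085  0.385]
[ 0.644 -0.123  0.384]
0.27 11 [ 0.527 -0.096  0.277] [ 0.582 -0.088  0.289]
0.29 17 [ 0.522 -0.097  0.291] [ 0.585 -0.087  0.307]
0.31 3 [ 0.537 -0.086  0.322] [ 0.54  -0.067  0.326]
0.33 92 [ 0.466 -0.131  0.331] [ 0.646 -0.06   0.35 ]
0.35 487 [ 0.463 -0.132  0.35 ] [ 0.653 -0.052  0.37 ]
0.37 813 [ 0.457 -0.132  0.37 ] [ 0.654 -0.056  0.39 ]
0.39 185 [ 0.502 -0.108  0.39 ] [ 0.576 -0.058  0.41 ]
0.41 65 [ 0.513 -0.106  0.41 ] [ 0.576 -0.059  0.429]
0.43 171 [ 0.502 -0.119  0.431] [ 0.593 -0.052  0.45 ]
```

Emit:
{"name": "send_rows", "arguments": {"targets": [{"translation": [-0.9, 0.1, 0], "spin": 0, "jaw": 0.34}, {"translation": [-1.75, 0.25, 1], "spin": 0, "jaw": 0.34}, {"translation": [-1.75, 0.25, 3], "spin": 0, "jaw": 0.34}, {"translation": [-1.75, 0.25, 4.5], "spin": 0, "jaw": 0.34}, {"translation": [-1.75, 0.25, 5], "spin": 0, "jaw": 0.34}]}}

```text
time: 6.3
tool_pos: [0.5541, -0.0994, 0.2233]
tool_rot: [-3.138, -0.0, 1.411]
contact_force: [0.2, -0.2, 0.3]
opening: 0.0313
grip_force: 0.0
```

Emit:
{"name": "send_rows", "arguments": {"targets": [{"translation": [0, 0, 0.4], "spin": 0, "jaw": 0.34}, {"translation": [0, 0, 0.8], "spin": 0, "jaw": 0.34}, {"translation": [0, 0, 1.3], "spin": 0, "jaw": 0.34}, {"translation": [0, 0, 1.3], "spin": 0, "jaw": 0.34}, {"translation": [0, 0, 1.3], "spin": 0, "jaw": 0.34}]}}

```text
time: 6.8
tool_pos: [0.5553, -0.0988, 0.2129]
tool_rot: [3.141, -0.0, 1.412]
contact_force: [-0.4, -0.4, 0.1]
opening: 0.031
grip_force: 0.0
```

```bash
python3 g.py world .5553 -.0975 .213 81
```

```text
t 6.8 tcp [ 0.5553 -0.0988  0.2129] rpy [ 3.141 -0.     1.412] F [-0.4 -0.4  0.1] open 31.0 grip 0.0
  in bin [-0.0295 -0.285 ]
  in spare [0.0097 0.1661]
  in full [-0.0486 -0.0046]
world (0.5553,-0.0975,0.213): cm [ 0.13 -0.02 -0.01] spin -0.1
```

Emit:
{"name": "send_rows", "arguments": {"targets": [{"translation": [0, 0, 0], "spin": 0, "jaw": 0.05}, {"translation": [0, 0, 0], "spin": 0, "jaw": 0}, {"translation": [0, 0, 0], "spin": 0, "jaw": 0}, {"translation": [0, 0, 0], "spin": 0, "jaw": 0}, {"translation": [0, 0, 0], "spin": 0, "jaw": 0}], "force": 30}}

```text
time: 7.3
tool_pos: [0.5553, -0.0988, 0.2129]
tool_rot: [3.141, -0.0, 1.412]
contact_force: [0.2, 0.0, 1.1]
opening: 0.0095
grip_force: 30.0
```

Emit:
{"name": "send_rows", "arguments": {"targets": [{"translation": [0, 0, -0.3], "spin": 0, "jaw": 0}, {"translation": [0, 0, -0.7], "spin": 0, "jaw": 0}, {"translation": [0, 0, -1.2], "spin": 0, "jaw": 0}, {"translation": [0, 0, -1.7], "spin": 0, "jaw": 0}, {"translation": [0, 0, -1.7], "spin": 0, "jaw": 0}]}}

```text
time: 7.8
tool_pos: [0.5556, -0.099, 0.2307]
tool_rot: [3.14, 0.0, 1.412]
contact_force: [-0.8, -0.9, -1.1]
opening: 0.0095
grip_force: 30.0
```

```bash
python3 g.py full -.125 0 .23 90;python3 - <<'E'
from h import *
from fit import fit,TRI
from cell import read_camera
for n in('scene','top'):
    q,e=read_camera(n);V=cloud(n,e).reshape(-1,3);V=V[np.isfinite(V).all(1)]
    S=V[(V[:,2]>.225)&(V[:,2]<.26)&(abs(V[:,0]-.555)<.03)&(abs(V[:,1]+.098)<.04)];print(len(S))
    if n=='scene':
        b=cv2.resize(q[160:300,260:380],(515,600),interpolation=cv2.INTER_CUBIC)
        cv2.imwrite('pics/s3.png',b[:,:,::-1])
E
```

```text
t 7.8 tcp [ 0.5556 -0.099   0.2307] rpy [3.14  0.    1.412] F [-0.8 -0.9 -1.1] open 9.5 grip 30.0
  in bin [-0.0292 -0.2852]
  in spare [0.01   0.1659]
  in full [-0.0483 -0.0047]
full (-0.125,0.0,0.23): cm [ 0.48 -7.67  0.07] spin 0.1
59
0
```

View pics/s3.png

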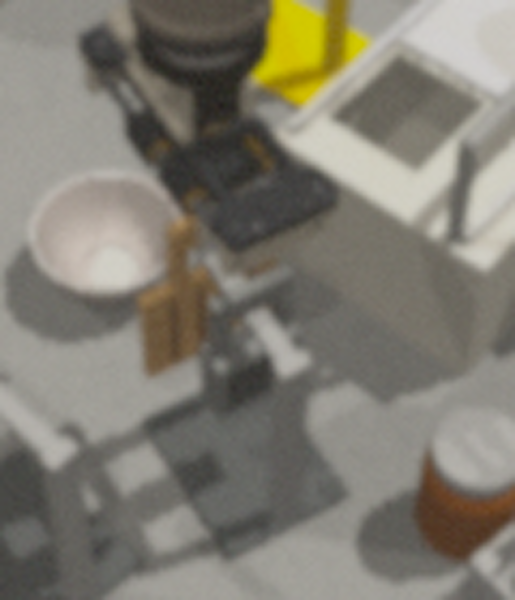

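The crop shows the trivet lifted on the gripper at (175,310), clear of the cassette at (245,320), with its eye still around the arm. Now I draw it forward.

Emit:
{"name": "send_rows", "arguments": {"targets": [{"translation": [0, -1, 0], "spin": 0, "jaw": 0}, {"translation": [0, -2.5, 0], "spin": 0, "jaw": 0}, {"translation": [0, -4.5, 0], "spin": 0, "jaw": 0}, {"translation": [0, -6.5, 0], "spin": 0, "jaw": 0}, {"translation": [0, -8, 0], "spin": 0, "jaw": 0}]}}

```text
time: 8.4
tool_pos: [0.4742, -0.0857, 0.2295]
tool_rot: [-3.14, -0.0, 1.412]
contact_force: [0.2, 0.3, -1.3]
opening: 0.0097
grip_force: 30.0
```

Emit:
{"name": "send_rows", "arguments": {"targets": [{"translation": [0, 0, -1], "spin": 0, "jaw": 0}, {"translation": [0, 0, -3], "spin": 0, "jaw": 0}, {"translation": [0, 0, -5], "spin": 0, "jaw": 0}, {"translation": [0, 0, -6], "spin": 0, "jaw": 0}, {"translation": [0, 0, -6], "spin": 0, "jaw": 0}]}}

```text
time: 8.9
tool_pos: [0.4771, -0.0865, 0.2912]
tool_rot: [3.138, 0.0, 1.412]
contact_force: [0.3, 0.2, -1.8]
opening: 0.01
grip_force: 30.0
```

```bash
python3 g.py spare -.13 0 .29 90 spare -.13 0 .231 90
```

```text
t 8.9 tcp [ 0.4771 -0.0865  0.2912] rpy [3.138 0.    1.412] F [ 0.3  0.2 -1.8] open 10.0 grip 30.0
  in bin [-0.1043 -0.2593]
  in spare [-0.0667  0.1866]
  in full [-0.1278 -0.0049]
spare (-0.13,0.0,0.29): cm [-19.66  -1.24   0.12] spin -15.1
spare (-0.13,0.0,0.231): cm [-19.66  -1.24   6.02] spin -15.1
```

Emit:
{"name": "send_rows", "arguments": {"targets": [{"translation": [-3, -1, 0], "spin": -3, "jaw": 0}, {"translation": [-7, -1.2, 0], "spin": -7, "jaw": 0}, {"translation": [-11.5, -1.2, 0], "spin": -11, "jaw": 0}, {"translation": [-16, -1.2, 0], "spin": -15, "jaw": 0}, {"translation": [-19.6, -1.2, 0], "spin": -15, "jaw": 0}]}}

```text
time: 9.4
tool_pos: [0.4324, -0.2799, 0.2885]
tool_rot: [-3.14, -0.001, 1.675]
contact_force: [0.0, 0.6, -2.4]
opening: 0.0093
grip_force: 30.0
```

Emit:
{"name": "send_rows", "arguments": {"targets": [{"translation": [0, 0, 1], "spin": 0, "jaw": 0}, {"translation": [0, 0, 3], "spin": 0, "jaw": 0}, {"translation": [0, 0, 5], "spin": 0, "jaw": 0}, {"translation": [0, 0, 6], "spin": 0, "jaw": 0}, {"translation": [0, 0, 6], "spin": 0, "jaw": 0}]}}

```text
time: 9.9
tool_pos: [0.4327, -0.2765, 0.2278]
tool_rot: [-3.139, -0.003, 1.674]
contact_force: [-0.5, 0.6, -1.6]
opening: 0.0095
grip_force: 30.0
```

```bash
python3 g.py spare -.13 0 .231 90 spare -.02 0 .231 90;python3 - <<'E'
from h import *
from fit import fit
from cell import read_camera
B=lambda x0,x1,y0,y1,z0,z1:((x0,y0,z0),(x1,y1,z1))
SL=[B(-.005,.005,-.052,.052,0,.09)]
for n in('scene','top'):
    q,e=read_camera(n);np.savez(n+'4.npz',p=q,d=e);V=cloud(n,e).reshape(-1,3);V=V[np.isfinite(V).all(1)]
    S=V[(V[:,2]>.1)&(V[:,2]<.19)&(abs(V[:,0]-.434)<.06)&(abs(V[:,1]+.275)<.08)];print(n,len(S))
    if len(S)>20: print(fit(S,SL,[.434,-.278,.105,.094],.012))
    A=V[(V[:,2]>.19)&(V[:,2]<.206)&(abs(V[:,0]-.56)<.09)&(abs(V[:,1]+.265)<.04)]
    print(len(A),fit(A,[B(-.075,.064,-.007,.007,.192,.2)],[.563,-.265,.105,0]))
    if n=='scene':
        b=cv2.resize(q[170:340,190:340],(530,600),interpolation=cv2.INTER_CUBIC)
        cv2.imwrite('pics/s4.png',b[:,:,::-1])
E
```

```text
t 9.9 tcp [ 0.4327 -0.2765  0.2278] rpy [-3.139e+00 -3.000e-03  1.674e+00] F [-0.5  0.6 -1.6] open 9.5 grip 30.0
  in bin [-0.1812 -0.4387]
  in spare [-0.1308  0.0022]
  in full [-0.1413 -0.1996]
spare (-0.13,0.0,0.231): cm [-0.22  0.08 -0.32] spin -0.1
spare (-0.02,0.0,0.231): cm [-0.2  11.08 -0.32] spin -0.1
scene 531
(array([ 0.4316, -0.2749,  0.104 ,  0.0928]), 531)
303 (array([ 5.568e-01, -2.670e-01,  1.007e-01,  3.000e-04]), 303)
top 11
128 (array([ 0.5765, -0.2625,  0.1334,  0.0006]), 128)
```

View pics/s4.png

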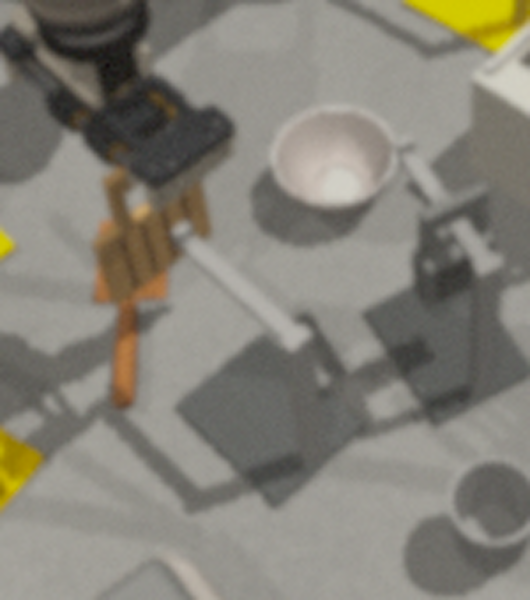

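The trivet hangs upright in the gripper at (150,240), just in front of the spare arm's tip at (180,230), about 4 mm to the left of the arm's line. I'll correct that, lift 3 mm and move in.

Emit:
{"name": "send_rows", "arguments": {"targets": [{"translation": [-0.2, 0, -0.3], "spin": 0, "jaw": 0}, {"translation": [-0.4, 0, -0.3], "spin": 0, "jaw": 0}, {"translation": [-0.4, 0, -0.3], "spin": 0, "jaw": 0}, {"translation": [-0.4, 1, -0.3], "spin": 0, "jaw": 0}, {"translation": [-0.4, 2.5, -0.3], "spin": 0, "jaw": 0}]}}

```text
time: 10.5
tool_pos: [0.459, -0.2794, 0.2331]
tool_rot: [3.141, 0.0, 1.672]
contact_force: [0.9, -0.2, -1.4]
opening: 0.0095
grip_force: 30.0
```

Emit:
{"name": "send_rows", "arguments": {"targets": [{"translation": [0, 1.7, 0], "spin": 0, "jaw": 0}, {"translation": [0, 3.5, 0], "spin": 0, "jaw": 0}, {"translation": [0, 5.3, 0], "spin": 0, "jaw": 0}, {"translation": [0, 7, 0], "spin": 0, "jaw": 0}, {"translation": [0, 8.5, 0], "spin": 0, "jaw": 0}]}}

```text
time: 11.0
tool_pos: [0.5446, -0.2701, 0.2325]
tool_rot: [3.141, -0.0, 1.674]
contact_force: [0.6, 0.8, -0.5]
opening: 0.0095
grip_force: 30.0
```

```bash
python3 g.py spare -.02 0 .213 90
```

```text
t 11.0 tcp [ 0.5446 -0.2701  0.2325] rpy [ 3.141 -0.     1.674] F [ 0.6  0.8 -0.5] open 9.5 grip 30.0
  in bin [-0.0699 -0.4518]
  in spare [-0.0189 -0.0031]
  in full [-0.0319 -0.1754]
spare (-0.02,0.0,0.213): cm [ 0.31 -0.11  1.95] spin -0.1
```

Now lower until the load is on the arm.

Emit:
{"name": "send_rows", "arguments": {"targets": [{"translation": [0, 0, 0.5], "spin": 0, "jaw": 0}, {"translation": [0, 0, 1], "spin": 0, "jaw": 0}, {"translation": [0, 0, 1.4], "spin": 0, "jaw": 0}, {"translation": [0, 0, 1.7], "spin": 0, "jaw": 0}, {"translation": [0, 0, 1.9], "spin": 0, "jaw": 0}], "force": 10}}

```text
time: 11.5
tool_pos: [0.5426, -0.2706, 0.2134]
tool_rot: [-3.141, -0.0, 1.673]
contact_force: [0.1, 0.1, -0.7]
opening: 0.0094
grip_force: 10.0
```

Emit:
{"name": "send_rows", "arguments": {"targets": [{"translation": [0, 0, 0], "spin": 0, "jaw": 0}, {"translation": [0, 0, 0.1], "spin": 0, "jaw": 0}, {"translation": [0, 0, 0.1], "spin": 0, "jaw": 0}, {"translation": [0, 0, 0.1], "spin": 0, "jaw": 0}, {"translation": [0, 0, 0.1], "spin": 0, "jaw": 0}]}}

```text
time: 12.0
tool_pos: [0.5431, -0.2706, 0.2129]
tool_rot: [3.141, 0.0, 1.673]
contact_force: [-0.1, -0.1, -0.0]
opening: 0.0096
grip_force: 10.0
```

Emit:
{"name": "send_rows", "arguments": {"targets": [{"translation": [0, 0, 0], "spin": 0, "jaw": 0.15}, {"translation": [0, 0, 0], "spin": 0, "jaw": 0.25}, {"translation": [0, 0, 0], "spin": 0, "jaw": 0.34}, {"translation": [0, 0, 0], "spin": 0, "jaw": 0.34}, {"translation": [0, 0, 0], "spin": 0, "jaw": 0.34}]}}

```text
time: 12.5
tool_pos: [0.5431, -0.2705, 0.2127]
tool_rot: [3.141, -0.0, 1.673]
contact_force: [-0.3, 0.9, 1.1]
opening: 0.031
grip_force: 0.0
```

Emit:
{"name": "send_rows", "arguments": {"targets": [{"translation": [0, 0, -1], "spin": 0, "jaw": 0.34}, {"translation": [0, 0, -3], "spin": 0, "jaw": 0.34}, {"translation": [0, 0, -5], "spin": 0, "jaw": 0.34}, {"translation": [0, 0, -7], "spin": 0, "jaw": 0.34}, {"translation": [0, 0, -7.5], "spin": 0, "jaw": 0.34}]}}

```text
time: 13.0
tool_pos: [0.5439, -0.271, 0.291]
tool_rot: [3.137, 0.003, 1.673]
contact_force: [0.8, -0.3, 0.4]
opening: 0.031
grip_force: 0.0
```

```bash
python3 g.py world .6066 -.1045 .275 80.8;python3 - <<'E'
from h import *
from fit import fit,TRI,CAS
from cell import read_camera
for n in('scene','top'):
    q,e=read_camera(n);V=cloud(n,e).reshape(-1,3);V=V[np.isfinite(V).all(1)&(V[:,2]>.203)&(V[:,2]<.24)]
    for bs,g in((TRI,[.543,-.2675,.105,.076]),(CAS,[.6066,-.104,-.161,.106])):
        try: print(n,fit(V,bs,g,.01))
        except Exception as x: print(n,'no')
    if n=='scene':
        cv2.imwrite('pics/s5.png',cv2.resize(q[140:340,190:390],(600,600),interpolation=cv2.INTER_CUBIC)[:,:,::-1])
E
```

```text
t 13.0 tcp [ 0.5439 -0.271   0.291 ] rpy [3.137e+00 3.000e-03 1.673e+00] F [ 0.8 -0.3  0.4] open 31.0 grip 0.0
  in bin [-0.0707 -0.4526]
  in spare [-0.0196 -0.004 ]
  in full [-0.0324 -0.1764]
world (0.6066,-0.1045,0.275): cm [15.92  7.94  1.6 ] spin 15.1
scene (array([ 0.5424, -0.2694,  0.094 ,  0.0759]), 129)
scene (array([ 0.6063, -0.1051, -0.1583,  0.1063]), 142)
top (array([ 0.5399, -0.2697, -0.0233,  0.0772]), 37)
top (array([ 0.6072, -0.1024, -0.1804,  0.1067]), 92)
```

View pics/s5.png

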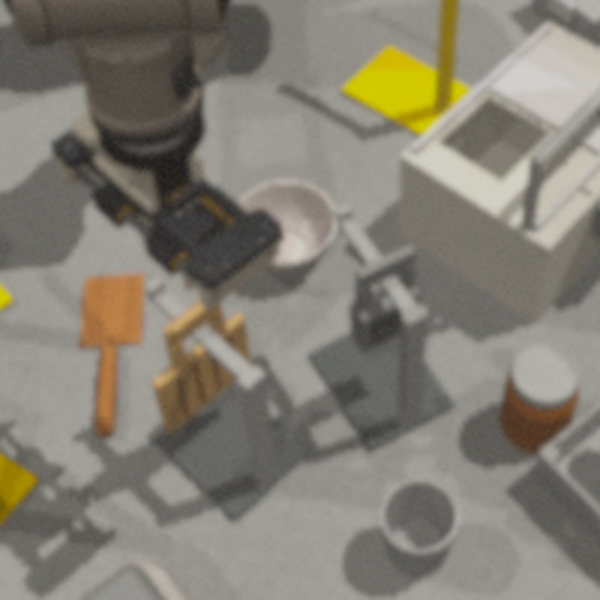

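The trivet hangs upright on the spare arm at (200,360), released, and the shutter is open at (495,135). Now the cassette at (380,290).

Emit:
{"name": "send_rows", "arguments": {"targets": [{"translation": [3.5, 1.7, 0], "spin": 3, "jaw": 0.36}, {"translation": [7.5, 3.7, 0], "spin": 7, "jaw": 0.36}, {"translation": [11.5, 5.7, 0.2], "spin": 11, "jaw": 0.36}, {"translation": [15, 7.5, 0.6], "spin": 15, "jaw": 0.36}, {"translation": [15.9, 7.9, 1], "spin": 15.1, "jaw": 0.36}]}}

```text
time: 13.6
tool_pos: [0.6059, -0.1002, 0.2762]
tool_rot: [-3.14, -0.002, 1.412]
contact_force: [-0.1, -0.2, 0.5]
opening: 0.0333
grip_force: 0.0
```

Emit:
{"name": "send_rows", "arguments": {"targets": [{"translation": [0, 0, 1], "spin": 0, "jaw": 0.36}, {"translation": [0, 0, 2], "spin": 0, "jaw": 0.36}, {"translation": [0, 0, 3], "spin": 0, "jaw": 0.36}, {"translation": [0, 0, 3.5], "spin": 0, "jaw": 0.36}, {"translation": [0, 0, 3.5], "spin": 0, "jaw": 0.36}]}}

```text
time: 14.1
tool_pos: [0.6047, -0.1052, 0.2415]
tool_rot: [-3.14, -0.0, 1.408]
contact_force: [-0.2, -0.0, 0.6]
opening: 0.0332
grip_force: 0.0
```

```bash
python3 g.py world .6066 -.1045 .207 80.8
```

```text
t 14.1 tcp [ 0.6047 -0.1052  0.2415] rpy [-3.14  -0.     1.408] F [-0.2 -0.   0.6] open 33.2 grip 0.0
  in bin [ 0.0181 -0.2999]
  in spare [0.0582 0.1545]
  in full [ 0.0012 -0.0031]
world (0.6066,-0.1045,0.207): cm [0.1  0.18 3.45] spin -0.1
```

Emit:
{"name": "send_rows", "arguments": {"targets": [{"translation": [0, 0.2, 0.8], "spin": 0, "jaw": 0.36}, {"translation": [0, 0.2, 1.8], "spin": 0, "jaw": 0.36}, {"translation": [0, 0.2, 2.8], "spin": 0, "jaw": 0.36}, {"translation": [0, 0.2, 3.4], "spin": 0, "jaw": 0.36}, {"translation": [0, 0.2, 3.4], "spin": 0, "jaw": 0.36}]}}

```text
time: 14.6
tool_pos: [0.6068, -0.1043, 0.2073]
tool_rot: [-3.139, -0.0, 1.41]
contact_force: [-0.4, 0.3, 0.1]
opening: 0.0332
grip_force: 0.0
```

Emit:
{"name": "send_rows", "arguments": {"targets": [{"translation": [0, 0, 0], "spin": 0, "jaw": 0.05}, {"translation": [0, 0, 0], "spin": 0, "jaw": 0}, {"translation": [0, 0, 0], "spin": 0, "jaw": 0}, {"translation": [0, 0, 0], "spin": 0, "jaw": 0}, {"translation": [0, 0, 0], "spin": 0, "jaw": 0}], "force": 35}}

```text
time: 15.1
tool_pos: [0.6075, -0.1046, 0.2091]
tool_rot: [3.141, 0.0, 1.41]
contact_force: [-1.1, -0.5, 2.0]
opening: 0.0099
grip_force: 35.0
```

Emit:
{"name": "send_rows", "arguments": {"targets": [{"translation": [0, 0, -0.3], "spin": 0, "jaw": 0}, {"translation": [0, 0, -0.7], "spin": 0, "jaw": 0}, {"translation": [0, 0, -1.2], "spin": 0, "jaw": 0}, {"translation": [0, 0, -1.7], "spin": 0, "jaw": 0}, {"translation": [0, 0, -1.7], "spin": 0, "jaw": 0}]}}

```text
time: 15.6
tool_pos: [0.6078, -0.1047, 0.2268]
tool_rot: [3.14, 0.0, 1.41]
contact_force: [0.2, 0.4, -1.0]
opening: 0.0098
grip_force: 35.0
```

Emit:
{"name": "send_rows", "arguments": {"targets": [{"translation": [0, -1.5, 0], "spin": 0, "jaw": 0}, {"translation": [0, -4, 0], "spin": 0, "jaw": 0}, {"translation": [0, -6.5, 0], "spin": 0, "jaw": 0}, {"translation": [0, -8.5, 0], "spin": 0, "jaw": 0}, {"translation": [0, -10, 0], "spin": 0, "jaw": 0}]}}

```text
time: 16.1
tool_pos: [0.5074, -0.0882, 0.2258]
tool_rot: [-3.141, -0.0, 1.41]
contact_force: [0.4, -0.8, -0.7]
opening: 0.0098
grip_force: 35.0
```

Emit:
{"name": "send_rows", "arguments": {"targets": [{"translation": [0, -1.5, 0], "spin": 0, "jaw": 0}, {"translation": [0, -3, 0], "spin": 0, "jaw": 0}, {"translation": [0, -3.5, 0], "spin": 0, "jaw": 0}, {"translation": [0, -3.5, -2], "spin": 0, "jaw": 0}, {"translation": [0, -3.5, -5], "spin": 0, "jaw": 0}]}}

```text
time: 16.6
tool_pos: [0.4734, -0.0827, 0.2751]
tool_rot: [-3.138, -0.001, 1.41]
contact_force: [0.4, 0.3, -1.1]
opening: 0.0095
grip_force: 35.0
```

Emit:
{"name": "send_rows", "arguments": {"targets": [{"translation": [0, 0, -2], "spin": 0, "jaw": 0}, {"translation": [0, 0, -4], "spin": 0, "jaw": 0}, {"translation": [0, 0, -5], "spin": 0, "jaw": 0}, {"translation": [0, 0, -5], "spin": 0, "jaw": 0}, {"translation": [0, 0, -5], "spin": 0, "jaw": 0}]}}

```text
time: 17.1
tool_pos: [0.474, -0.0829, 0.3248]
tool_rot: [-3.14, -0.0, 1.41]
contact_force: [0.7, -1.1, -2.2]
opening: 0.0097
grip_force: 35.0
```

```bash
python3 g.py bin -.035 -.05 .325 0 bin -.035 -.05 .325 180; python3 - <<'E'
from h import *
from cell import read_camera,monitor
P=np.array(monitor.observe()['tool_pos'])
q,e=read_camera('scene');V=cloud('scene',e).reshape(-1,3);V=V[np.isfinite(V).all(1)]
for z0,z1 in((.26,.30),(.195,.25)):
    S=V[(abs(V[:,0]-P[0])<.06)&(abs(V[:,1]-P[1])<.06)&(V[:,2]>z0-.325+P[2])&(V[:,2]<z1-.325+P[2])];print(len(S),(S.min(0)-P).round(3),(S.max(0)-P).round(3))
cv2.imwrite('pics/s6.png',cv2.resize(q[100:300,230:430],(600,600),interpolation=cv2.INTER_CUBIC)[:,:,::-1])
E
```

```text
t 17.1 tcp [ 0.474  -0.0829  0.3248] rpy [-3.14 -0.    1.41] F [ 0.7 -1.1 -2.2] open 9.7 grip 35.0
  in bin [-0.1068 -0.2552]
  in spare [-0.0695  0.1904]
  in full [-0.1314 -0.0018]
bin (-0.035,-0.05,0.325): cm [ 2.174e+01  2.000e-02 -2.000e-02] spin 70.8
bin (-0.035,-0.05,0.325): cm [ 2.174e+01  2.000e-02 -2.000e-02] spin -109.2
263 [-0.015 -0.034 -0.065] [ 0.018  0.028 -0.025]
169 [-0.017 -0.034 -0.129] [ 0.06   0.028 -0.075]
```

View pics/s6.png

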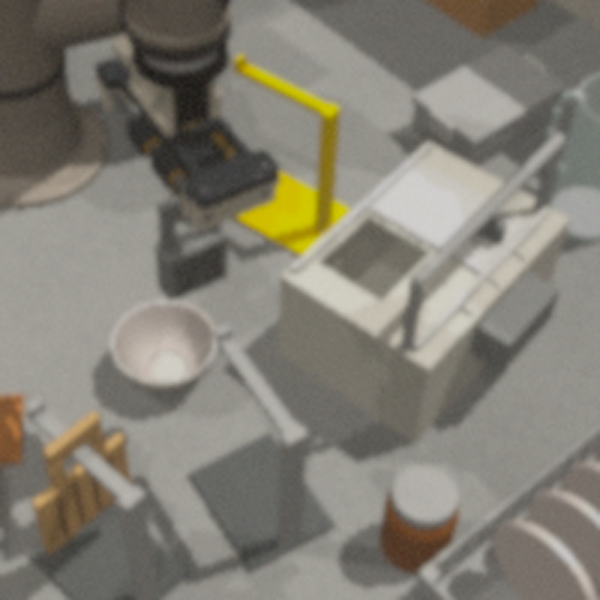

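The cassette hangs upright in the gripper at (190,255). The full stand is empty, the trivet hangs at (80,480), and the port is open at (375,255).

Emit:
{"name": "send_rows", "arguments": {"targets": [{"translation": [3, 0, 0], "spin": 7, "jaw": 0}, {"translation": [6.5, 0, 0], "spin": 15, "jaw": 0}, {"translation": [10, 0, 0], "spin": 23, "jaw": 0}, {"translation": [13, 0, 0], "spin": 31, "jaw": 0}, {"translation": [15, 0, 0], "spin": 38, "jaw": 0}]}}

```text
time: 17.65
tool_pos: [0.4978, 0.0671, 0.3244]
tool_rot: [-3.14, 0.001, 0.743]
contact_force: [-0.5, -0.5, -1.5]
opening: 0.0093
grip_force: 35.0
```

Emit:
{"name": "send_rows", "arguments": {"targets": [{"translation": [0, 0, 0], "spin": 8, "jaw": 0}, {"translation": [0, 0, 0], "spin": 16, "jaw": 0}, {"translation": [0, 0, 0], "spin": 24, "jaw": 0}, {"translation": [0, 0, 0], "spin": 32, "jaw": 0}, {"translation": [0, 0, 0], "spin": 32.8, "jaw": 0}]}}

```text
time: 18.15
tool_pos: [0.4978, 0.0652, 0.3245]
tool_rot: [-3.141, 0.002, 0.172]
contact_force: [0.6, -0.3, -2.8]
opening: 0.0099
grip_force: 35.0
```

```bash
python3 g.py bin -.035 -.05 .27 0
```

```text
t 18.15 tcp [0.4978 0.0652 0.3245] rpy [-3.141e+00  2.000e-03  1.720e-01] F [ 0.6 -0.3 -2.8] open 9.9 grip 35.0
  in bin [-0.0575 -0.1136]
  in spare [-0.0302  0.3352]
  in full [-0.1315  0.1481]
bin (-0.035,-0.05,0.27): cm [ 2.24 -6.36  5.45] spin -0.1
```

Emit:
{"name": "send_rows", "arguments": {"targets": [{"translation": [0.8, -2, 0], "spin": 0, "jaw": 0}, {"translation": [1.6, -4.5, 0], "spin": 0, "jaw": 0}, {"translation": [2.4, -6.4, 0], "spin": 0, "jaw": 0}, {"translation": [2.4, -6.4, 2], "spin": 0, "jaw": 0}, {"translation": [2.4, -6.4, 3.5], "spin": 0, "jaw": 0}]}}

```text
time: 18.65
tool_pos: [0.5104, 0.133, 0.2891]
tool_rot: [-3.141, 0.001, 0.179]
contact_force: [-0.3, 0.7, -2.3]
opening: 0.0098
grip_force: 35.0
```

Emit:
{"name": "send_rows", "arguments": {"targets": [{"translation": [0, 0, 0.5], "spin": 0, "jaw": 0}, {"translation": [0, 0, 1], "spin": 0, "jaw": 0}, {"translation": [0, 0, 1], "spin": 0, "jaw": 0}, {"translation": [0, 0, 1], "spin": 0, "jaw": 0}, {"translation": [0, 0, 1], "spin": 0, "jaw": 0}]}}

```text
time: 19.15
tool_pos: [0.511, 0.1322, 0.2814]
tool_rot: [-3.142, -0.001, 0.174]
contact_force: [-0.1, 0.5, -2.2]
opening: 0.0095
grip_force: 35.0
```

```bash
python3 g.py bin -.035 -.05 .115 0;python3 - <<'E'
from h import *
from cell import read_camera,monitor
q,e=read_camera('scene')
V=cloud('scene',e).reshape(-1,3);V=V[np.isfinite(V).all(1)]
d=V-[.5347,.187,0];c,s=np.cos(.175),np.sin(.175);L=np.c_[d[:,0]*c+d[:,1]*s,-d[:,0]*s+d[:,1]*c,d[:,2]]
S=L[(L[:,0]>-.1)&(L[:,0]<.04)&(L[:,1]>-.12)&(L[:,1]<.02)&(L[:,2]>.17)&(L[:,2]<.225)]
print(len(S),np.percentile(S,[2,98],axis=0).round(3))
E
```

```text
t 19.15 tcp [0.511  0.1322 0.2814] rpy [-3.142e+00 -1.000e-03  1.740e-01] F [-0.1  0.5 -2.2] open 9.5 grip 35.0
  in bin [-0.0329 -0.0498]
  in spare [-0.0101  0.4005]
  in full [-0.1291  0.2164]
bin (-0.035,-0.05,0.115): cm [-0.21  0.02 16.64] spin -0.0
212 [[-0.063 -0.066  0.18 ]
 [-0.001 -0.043  0.224]]
```

Emit:
{"name": "send_rows", "arguments": {"targets": [{"translation": [-0.3, 0, 1], "spin": 0, "jaw": 0}, {"translation": [-0.3, 0, 2.5], "spin": 0, "jaw": 0}, {"translation": [-0.3, 0, 4], "spin": 0, "jaw": 0}, {"translation": [-0.3, 0, 5.5], "spin": 0, "jaw": 0}, {"translation": [-0.3, 0, 6.5], "spin": 0, "jaw": 0}]}}

```text
time: 19.7
tool_pos: [0.5069, 0.1317, 0.2142]
tool_rot: [-3.141, 0.002, 0.174]
contact_force: [0.1, -0.1, -2.1]
opening: 0.0095
grip_force: 35.0
```

Emit:
{"name": "send_rows", "arguments": {"targets": [{"translation": [0, 0, 1.5], "spin": 0, "jaw": 0}, {"translation": [0, 0, 3], "spin": 0, "jaw": 0}, {"translation": [0, 0, 4.5], "spin": 0, "jaw": 0}, {"translation": [0, 0, 6], "spin": 0, "jaw": 0}, {"translation": [0, 0, 7], "spin": 0, "jaw": 0}]}}

```text
time: 20.2
tool_pos: [0.5072, 0.1317, 0.1445]
tool_rot: [-3.141, 0.001, 0.174]
contact_force: [-0.5, 0.3, -0.4]
opening: 0.0096
grip_force: 35.0
```

Emit:
{"name": "send_rows", "arguments": {"targets": [{"translation": [0, 0, 0.8], "spin": 0, "jaw": 0}, {"translation": [0, 0, 1.6], "spin": 0, "jaw": 0}, {"translation": [0, 0, 2.4], "spin": 0, "jaw": 0}, {"translation": [0, 0, 2.9], "spin": 0, "jaw": 0}, {"translation": [0, 0, 3.1], "spin": 0, "jaw": 0}], "force": 12}}

```text
time: 20.7
tool_pos: [0.5076, 0.1318, 0.1142]
tool_rot: [-3.141, 0.001, 0.174]
contact_force: [-0.4, 0.6, -2.1]
opening: 0.0098
grip_force: 12.0
```

```bash
python3 g.py bin -.035 -.05 .11 0
```

```text
t 20.7 tcp [0.5076 0.1318 0.1142] rpy [-3.141e+00  1.000e-03  1.740e-01] F [-0.4  0.6 -2.1] open 9.8 grip 12.0
  in bin [-0.0363 -0.0496]
  in spare [-0.0135  0.4004]
  in full [-0.1325  0.2154]
bin (-0.035,-0.05,0.11): cm [0.13 0.04 0.42] spin -0.0
```

Emit:
{"name": "send_rows", "arguments": {"targets": [{"translation": [0, 0, 0.2], "spin": 0, "jaw": 0}, {"translation": [0, 0, 0.4], "spin": 0, "jaw": 0}, {"translation": [0, 0, 0.6], "spin": 0, "jaw": 0}, {"translation": [0, 0, 0.7], "spin": 0, "jaw": 0}, {"translation": [0, 0, 0.7], "spin": 0, "jaw": 0}]}}

```text
time: 21.2
tool_pos: [0.5078, 0.1319, 0.1082]
tool_rot: [-3.141, -0.001, 0.174]
contact_force: [-2.0, -0.4, 2.5]
opening: 0.0106
grip_force: 12.0
```

Emit:
{"name": "send_rows", "arguments": {"targets": [{"translation": [0, 0, 0], "spin": 0, "jaw": 0.15}, {"translation": [0, 0, 0], "spin": 0, "jaw": 0.25}, {"translation": [0, 0, 0], "spin": 0, "jaw": 0.3}, {"translation": [0, 0, 0], "spin": 0, "jaw": 0.3}, {"translation": [0, 0, 0], "spin": 0, "jaw": 0.3}]}}

```text
time: 21.7
tool_pos: [0.5078, 0.1318, 0.1077]
tool_rot: [-3.142, -0.0, 0.174]
contact_force: [-0.0, 0.7, -0.9]
opening: 0.0274
grip_force: 0.0
```

Emit:
{"name": "send_rows", "arguments": {"targets": [{"translation": [0, 0, -0.5], "spin": 0, "jaw": 0.3}, {"translation": [0, 0, -2], "spin": 0, "jaw": 0.3}, {"translation": [0, 0, -5], "spin": 0, "jaw": 0.3}, {"translation": [0, 0, -9], "spin": 0, "jaw": 0.3}, {"translation": [0, 0, -13], "spin": 0, "jaw": 0.3}]}}

```text
time: 22.2
tool_pos: [0.5073, 0.1318, 0.2393]
tool_rot: [-3.141, 0.001, 0.174]
contact_force: [-0.1, 0.0, -0.6]
opening: 0.0275
grip_force: 0.0
```

Emit:
{"name": "send_rows", "arguments": {"targets": [{"translation": [0, 0, -4], "spin": -8, "jaw": 0.1}, {"translation": [0, 0, -5], "spin": -16, "jaw": 0}, {"translation": [0, 0, -5], "spin": -24, "jaw": 0}, {"translation": [0, 0, -5], "spin": -32, "jaw": 0}, {"translation": [0, 0, -5], "spin": -40, "jaw": 0}]}}

```text
time: 22.7
tool_pos: [0.5076, 0.1318, 0.2883]
tool_rot: [3.141, -0.001, 0.878]
contact_force: [-0.1, -0.6, -0.2]
opening: 0.0006
grip_force: 0.0
```

```bash
python3 g.py bin -.05 .117 .20 90; python3 - <<'E'
from h import *
from cell import read_camera
q,e=read_camera('scene');np.savez('scene7.npz',p=q,d=e)
W=cloud('scene',e);V=W.reshape(-1,3);V=V[np.isfinite(V).all(1)]
d=V-[.5347,.187,0];c,s=np.cos(.175),np.sin(.175);L=np.c_[d[:,0]*c+d[:,1]*s,-d[:,0]*s+d[:,1]*c,d[:,2]]
S=L[(L[:,0]>-.072)&(L[:,0]<.002)&(L[:,1]>-.09)&(L[:,1]<-.01)]
print(len(S),np.percentile(S,[2,50,98],axis=0).round(3))
T=S[(S[:,2]>.085)&(S[:,2]<.128)];print(len(T),T.mean(0),T[:,2].max() if len(T) else '')
# shutter plate / top heights along y at x about -.05
for y in np.arange(.0,.14,.01):
    t=L[(abs(L[:,0]+.045)<.02)&(abs(L[:,1]-y)<.005)&(L[:,2]>.12)&(L[:,2]<.16)];print(round(y,2),len(t),np.median(t[:,2]).round(4) if len(t) else '')
cv2.imwrite('pics/s7.png',cv2.resize(q[100:240,300:440],(600,600),interpolation=cv2.INTER_CUBIC)[:,:,::-1])
E
```

```text
t 22.7 tcp [0.5076 0.1318 0.2883] rpy [ 3.141e+00 -1.000e-03  8.780e-01] F [-0.1 -0.6 -0.2] open 0.6 grip 0.0
  in bin [-0.0363 -0.0497]
  in spare [-0.0135  0.4004]
  in full [-0.1324  0.2155]
bin (-0.05,0.117,0.2): cm [  9.73 -13.6    8.83] spin -49.7
2559 [[-0.063 -0.089  0.103]
 [-0.018 -0.067  0.513]
 [ 0.001 -0.016  0.649]]
132 [-0.03694548 -0.05319218  0.11169739] 0.1275954466491397
0.0 49 0.1371
0.01 25 0.1409
0.02 27 0.1404
0.03 26 0.1409
0.04 24 0.1403
0.05 25 0.1393
0.06 27 0.1403
0.07 27 0.1413
0.08 23 0.1416
0.09 22 0.1407
0.1 13 0.1362
0.11 26 0.1364
0.12 23 0.1348
0.13 20 0.1361
0.14 2 0.1329
```

View pics/s7.png

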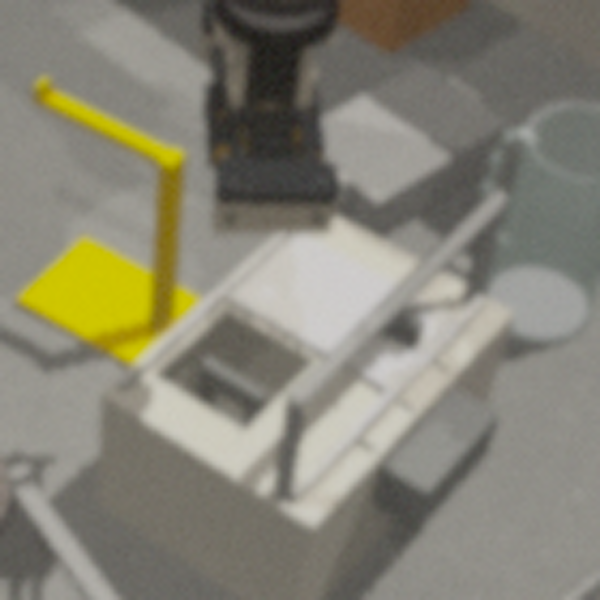

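The cassette stands inside the bin, its tab at (235,375) below the port rim, and the shutter is still open. I'll now push the plate's far (+y) edge back by one click.

Emit:
{"name": "send_rows", "arguments": {"targets": [{"translation": [2, -2.7, 0], "spin": -8, "jaw": 0}, {"translation": [4, -5.5, 0], "spin": -16, "jaw": 0}, {"translation": [6, -8.3, 0], "spin": -24, "jaw": 0}, {"translation": [8, -11, 0], "spin": -32, "jaw": 0}, {"translation": [9.7, -13.5, 0], "spin": -40, "jaw": 0}]}}

```text
time: 23.25
tool_pos: [0.4662, 0.2944, 0.288]
tool_rot: [3.141, -0.0, 1.574]
contact_force: [-0.4, 0.5, -1.2]
opening: 0.0006
grip_force: 0.0
```

Emit:
{"name": "send_rows", "arguments": {"targets": [{"translation": [0, 0, 2], "spin": -8, "jaw": 0}, {"translation": [0, 0, 4], "spin": -9.7, "jaw": 0}, {"translation": [0, 0, 6], "spin": -9.7, "jaw": 0}, {"translation": [0, 0, 7], "spin": -9.7, "jaw": 0}, {"translation": [0, 0, 7], "spin": -9.7, "jaw": 0}]}}

```text
time: 23.75
tool_pos: [0.4661, 0.2926, 0.2166]
tool_rot: [-3.139, 0.001, 1.738]
contact_force: [-0.4, -0.6, 0.6]
opening: 0.0004
grip_force: 0.0
```

```bash
python3 g.py bin -.052 .116 .16 90 bin -.052 .116 .138 90
```

```text
t 23.75 tcp [0.4661 0.2926 0.2166] rpy [-3.139e+00  1.000e-03  1.738e+00] F [-0.4 -0.6  0.6] open 0.4 grip 0.0
  in bin [-0.0491  0.1159]
  in spare [-0.0379  0.5647]
  in full [-0.199   0.3676]
bin (-0.052,0.116,0.16): cm [ 0.   -0.29  5.66] spin -0.4
bin (-0.052,0.116,0.138): cm [ 0.   -0.29  7.86] spin -0.4
```

Emit:
{"name": "send_rows", "arguments": {"targets": [{"translation": [0, -0.3, 2], "spin": 0, "jaw": 0}, {"translation": [0, -0.3, 4], "spin": 0, "jaw": 0}, {"translation": [0, -0.3, 6], "spin": 0, "jaw": 0}, {"translation": [0, -0.3, 7.2], "spin": -0.4, "jaw": 0}, {"translation": [0, -0.3, 7.2], "spin": -0.4, "jaw": 0}]}}

```text
time: 24.25
tool_pos: [0.4634, 0.2921, 0.1451]
tool_rot: [-3.14, 0.0, 1.746]
contact_force: [-0.8, 0.2, 0.1]
opening: 0.0
grip_force: 0.0
```

Emit:
{"name": "send_rows", "arguments": {"targets": [{"translation": [0, 0, 0.1], "spin": 0, "jaw": 0}, {"translation": [0, 0, 0.3], "spin": 0, "jaw": 0}, {"translation": [0, 0, 0.5], "spin": 0, "jaw": 0}, {"translation": [0, 0, 0.7], "spin": 0, "jaw": 0}, {"translation": [0, 0, 0.7], "spin": 0, "jaw": 0}]}}

```text
time: 24.75
tool_pos: [0.4637, 0.2924, 0.1387]
tool_rot: [-3.142, -0.0, 1.747]
contact_force: [0.9, 0.3, 0.3]
opening: 0.0003
grip_force: 0.0
```

```bash
python3 g.py bin -.052 .116 .137 90
```

```text
t 24.75 tcp [0.4637 0.2924 0.1387] rpy [-3.142 -0.     1.747] F [0.9 0.3 0.3] open 0.3 grip 0.0
  in bin [-0.0516  0.1161]
  in spare [-0.0403  0.5647]
  in full [-0.2013  0.367 ]
bin (-0.052,0.116,0.137): cm [-0.01 -0.04  0.17] spin 0.1
```

Emit:
{"name": "send_rows", "arguments": {"targets": [{"translation": [0, 0, 0.05], "spin": 0, "jaw": 0}, {"translation": [0, 0, 0.1], "spin": 0, "jaw": 0}, {"translation": [0, 0, 0.15], "spin": 0, "jaw": 0}, {"translation": [0, 0, 0.2], "spin": 0, "jaw": 0}, {"translation": [0, 0, 0.2], "spin": 0, "jaw": 0}]}}

```text
time: 25.25
tool_pos: [0.4637, 0.2924, 0.1367]
tool_rot: [-3.142, -0.0, 1.747]
contact_force: [0.4, -0.7, -0.4]
opening: 0.0006
grip_force: 0.0
```

Emit:
{"name": "send_rows", "arguments": {"targets": [{"translation": [-0.3, 0, 0], "spin": 0, "jaw": 0}, {"translation": [-0.6, 0, 0], "spin": 0, "jaw": 0}, {"translation": [-0.9, 0, 0], "spin": 0, "jaw": 0}, {"translation": [-1.2, 0, 0], "spin": 0, "jaw": 0}, {"translation": [-1.5, 0, 0], "spin": 0, "jaw": 0}]}}

```text
time: 25.75
tool_pos: [0.4663, 0.278, 0.1368]
tool_rot: [3.141, -0.001, 1.746]
contact_force: [-0.9, 5.2, -0.6]
opening: 0.0004
grip_force: 2.4
```

Emit:
{"name": "send_rows", "arguments": {"targets": [{"translation": [-0.3, 0, 0], "spin": 0, "jaw": 0}, {"translation": [-0.6, 0, 0], "spin": 0, "jaw": 0}, {"translation": [-0.9, 0, 0], "spin": 0, "jaw": 0}, {"translation": [-1.2, 0, 0], "spin": 0, "jaw": 0}, {"translation": [-1.4, 0, 0], "spin": 0, "jaw": 0}]}}

```text
time: 26.25
tool_pos: [0.4688, 0.2639, 0.1368]
tool_rot: [3.141, -0.001, 1.747]
contact_force: [-0.4, 2.5, -0.1]
opening: 0.0009
grip_force: 1.7
```

```bash
python3 g.py bin -.052 .068 .137 90
```

```text
t 26.25 tcp [0.4688 0.2639 0.1368] rpy [ 3.141e+00 -1.000e-03  1.747e+00] F [-0.4  2.5 -0.1] open 0.9 grip 1.7
  in bin [-0.0515  0.0872]
  in spare [-0.0382  0.5359]
  in full [-0.1917  0.3397]
bin (-0.052,0.068,0.137): cm [-1.92 -0.05 -0.02] spin 0.1
```

Leading edge at 0.078 gives q ≈ 0.03, and the force is falling. On to about q ≈ 0.013, then back off.

Emit:
{"name": "send_rows", "arguments": {"targets": [{"translation": [-0.3, 0, 0], "spin": 0, "jaw": 0}, {"translation": [-0.6, 0, 0], "spin": 0, "jaw": 0}, {"translation": [-0.9, 0, 0], "spin": 0, "jaw": 0}, {"translation": [-1.2, 0, 0], "spin": 0, "jaw": 0}, {"translation": [-1.6, 0, 0], "spin": 0, "jaw": 0}]}}

```text
time: 26.75
tool_pos: [0.4717, 0.2476, 0.1367]
tool_rot: [3.142, 0.0, 1.747]
contact_force: [0.5, -0.1, -0.2]
opening: 0.0004
grip_force: 0.0
```

Emit:
{"name": "send_rows", "arguments": {"targets": [{"translation": [0.5, 0, 0], "spin": 0, "jaw": 0}, {"translation": [1, 0, -0.5], "spin": 0, "jaw": 0}, {"translation": [1, 0, -3], "spin": 0, "jaw": 0}, {"translation": [1, 0, -7], "spin": 0, "jaw": 0}, {"translation": [1, 0, -12], "spin": 0, "jaw": 0}]}}

```text
time: 27.25
tool_pos: [0.4687, 0.2582, 0.257]
tool_rot: [-3.138, 0.0, 1.747]
contact_force: [1.8, 0.7, -0.1]
opening: 0.0006
grip_force: 0.0
```

Emit:
{"name": "send_rows", "arguments": {"targets": [{"translation": [3, -1, -2], "spin": 0, "jaw": 0}, {"translation": [6, -4, -3], "spin": 0, "jaw": 0}, {"translation": [8, -8, -3], "spin": 0, "jaw": 0}, {"translation": [10, -12, -3], "spin": 0, "jaw": 0}, {"translation": [10, -15, -3], "spin": 0, "jaw": 0}]}}

```text
time: 27.75
tool_pos: [0.3019, 0.3317, 0.2872]
tool_rot: [3.141, -0.001, 1.75]
contact_force: [-1.1, -0.8, 0.6]
opening: 0.0004
grip_force: 0.0
```

```bash
python3 g.py; python3 - <<'E'
from h import *
from fit import fit,TRI
from cell import read_camera
q,e=read_camera('scene')
V=cloud('scene',e).reshape(-1,3);V=V[np.isfinite(V).all(1)]
print(fit(V[(V[:,2]>.203)&(V[:,2]<.24)],TRI,[.5424,-.2694,.1,.076],.01))
d=V-[.5347,.187,0];c,s=np.cos(.175),np.sin(.175);L=np.c_[d[:,0]*c+d[:,1]*s,-d[:,0]*s+d[:,1]*c,d[:,2]]
for y in np.arange(-.095,.12,.005):
    t=L[(abs(L[:,0]+.035)<.03)&(abs(L[:,1]-y)<.0025)&(L[:,2]>.0)&(L[:,2]<.16)];print(round(y,3),np.median(t[:,2]).round(4) if len(t) else '',end='; ')
f=L[(abs(L[:,0]-.042)<.02)&(abs(L[:,1])<.08)&(L[:,2]>.15)&(L[:,2]<.172)];print('fin',len(f),f.mean(0).round(4))
cv2.imwrite('pics/s8.png',cv2.resize(q[100:300,200:440],(720,600),interpolation=cv2.INTER_CUBIC)[:,:,::-1])
E
```

```text
t 27.75 tcp [0.3019 0.3317 0.2872] rpy [ 3.141e+00 -1.000e-03  1.750e+00] F [-1.1 -0.8  0.6] open 0.4 grip 0.0
  in bin [-0.2041  0.183 ]
  in spare [-0.1971  0.6208]
  in full [-0.3673  0.38  ]
(array([ 0.5422, -0.2694,  0.0955,  0.0765]), 155)
-0.095 0.1326; -0.09 ; -0.085 ; -0.08 ; -0.075 ; -0.07 ; -0.065 ; -0.06 0.123; -0.055 0.107; -0.05 0.1218; -0.045 0.1368; -0.04 0.1397; -0.035 0.1398; -0.03 0.1403; -0.025 0.141; -0.02 0.1404; -0.015 0.1409; -0.01 0.1403; -0.005 0.1406; 0.0 0.1397; 0.005 0.1402; 0.01 0.1405; 0.015 0.1401; 0.02 0.1405; 0.025 0.1405; 0.03 0.1406; 0.035 0.1406; 0.04 0.1404; 0.045 0.1402; 0.05 0.1375; 0.055 0.1364; 0.06 0.1359; 0.065 0.1353; 0.07 0.1352; 0.075 0.1354; 0.08 0.1348; 0.085 0.1356; 0.09 0.1346; 0.095 0.1362; 0.1 0.1346; 0.105 0.1348; 0.11 0.135; 0.115 0.1357; fin 49 [ 0.0485 -0.0034  0.1618]
```

View pics/s8.png

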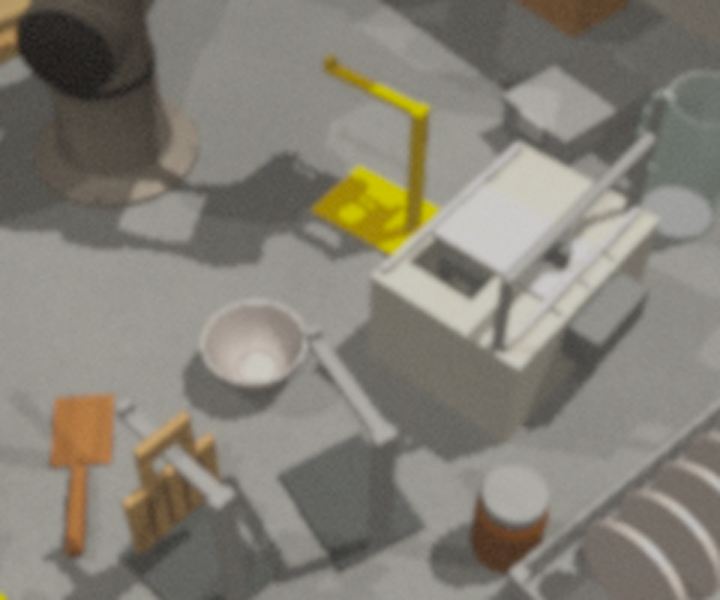

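The shutter plate at (495,235) spans y ≈ -0.048 to +0.048, which is the half-open stop. The trivet hangs at (170,480), the cassette is in the bin and the arm is clear.

```bash
python3 -c "
from cell import job
print(job.hand_in())"
```

```text
the job is handed in; nothing more can be done
None
```

The job is handed in after about 28 s of robot time: the cassette stands inside the bin, the trivet hangs on the spare hook, the shutter rests at its half-open stop, and the arm is clear; I have no verdict back, and since the tool could not be tilted I moved the shutter by pushing its plate edges instead of pinching the fin.

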